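# Stop and unclamp the shaker and book in its sample jars

## Robot

A 7-joint arm with a two-finger parallel gripper is mounted at the origin on the work surface. World frame = base frame: x ahead of the robot, y to its left, z up, the work surface at z = 0. Lengths are in m, angles in rad, forces in N, time in s.
With the tool pointing down it reaches from about 0.4 to 0.875 m from the base axis. Payload 6.5 kg.
Tool frame: the origin (TCP) lies at the very end of the fingers, on their centre line; the grasp point (between the pads) lies 19 mm behind it; y points along the fingers, z is the direction in which the jaws open and shut, and the axes are right-handed (so a half turn about y gives the same grasp; the last joint's range is limited). The gripper opens to 88 mm and grips with 3 to 60 N. Pads are 18 mm wide; open, the fingers measure 123 mm over their backs; the gripper's body (75 mm by 187 mm) begins 45 mm behind the grasp point.
Start: joints at [1.084, 0.536, -0.004, 1.538, 0.003, 1.067, -0.071], TCP at [0.266, -0.593, 0.239] pointing down, gripper open.
Joint ranges: [-2.7, 2.7], [-0.37, 2.16], [-1.27, 1.26], [0.24, 2.4], [-1.31, 4.45], [0.19, 1.91], [-2.76, 2.76]. Speed limits (rad/s): [2.39, 2.39, 3.14, 3.14, 3.14, 3.14, 3.14].

## Interface

Orientations are given as a 3x3 rotation matrix whose columns are the frame's x, y, z axes.
In Python, from station import env, camera, models gives the robot as it stands.
- The arm moves only by the tool arm_command, never from a script. Its argument "rows" is a list of rows, each an object with "dp": the shift along the tool's x, y, z in mm, a list of three; "delta_rot": the turn, a rotation vector about the tool's x, y, z in rad, a list of three; "grip": the opening, from 0 (shut) to 1 (fully open). In form: [{"dp": [tx, ty, tz], "delta_rot": [ax, ay, az], "grip": grip}, ...]. A call has 1 to 5 rows; each row is the pose to reach, as a shift and turn from the pose commanded when the call began, along the tool's axes at that moment; what a row does not reach only later rows make up. A row lasts 1/8 s, in which the tool goes at most 62.5 mm and 10.7 degrees, less where a joint would pass 70% of its speed; a pose out of reach is approached as far as the arm can. A call with a gripper value outside its range is refused whole. The fingers move at their own pace and stop on an object; "grip_force" is the grip in N (left out, the last holds). Time passes only in rows, so rows that repeat a pose let the fingers close. It gives the time, the measured TCP pose, the force and the opening at its end, in the units of the state.
- env.state(): the state, without advancing time (a new reading comes with each control period).
- camera(name): name is "side" or "top"; returns a dict with "frame" (384x512x3 uint8, blue, green, red), "K" (3x3 intrinsics, pixels), "k1" (the pictures are not rectified: a ray, as slopes to the right and down, at radius r is drawn at 1 + k1 r^2 times it, then the intrinsics apply), "origin" and "attitude" of the camera in the world. Camera axes: x right, y down, z forward; pixel columns grow to the right and rows downward; lengths in m; the calibration is good to about 2 mm. A picture is of the moment at which its call begins. There is no depth.
- env.finish_job(): hands the job in, once; it reports no verdict.
Trained networks look in a picture, given as the dict that the camera call returned (one of the last four; its "shot" number tells which), for a name from the list of things; names that differ only in an ending like _2 or _b are one class to them, and where a whole thing is asked for, a point or a joint stands for the part that bears it (a point fixed in the world has none). Each returns a list of dicts, best first, with "confidence" (0 to 1); they miss things now and then, are a little off and sometimes report something else, mostly with a low value. They report only what shows in the picture. A call takes as long as a camera call.
- models.spot_in(picture, thing): "bbox" ([left, top, width, height] in pixels, round what is visible of it).
The state is a dict: "clock": time; "qpos": joint angles; "qvel": joint speeds; "joint_torque": joint torques, N m; "tool_pos": TCP position; "orientation": TCP orientation; "ft_force": force on the tool from outside, world axes, zero at the start; "torque": the same for the moment, N m; "finger_gap": finger opening in m.
Only numpy, scipy, OpenCV 4.12 (cv2) and the standard library are available. Lean on these libraries where they do the work, as an engineer would, in place of code of your own. Each camera call takes 0.05 s, during which the arm holds its last target.

## Task

The shaker's run is over: press its red stop button fully home, then lift off the wing nut, the washer and the clamp star in turn, leaving nut and washer in the steel dish and the star flat in the middle of the green rubber mat. Then take the scanner from its stand and book in the jars that are on the shaker from coarsest to finest (red, yellow, green, blue lid; some colours may be missing), holding it steady for two seconds pointing straight down at the middle of each lid's label from 8 to 12 cm above. Finally lay the scanner back in the forks of its stand, leaving the jars standing on the shaker and everything else on the bench where it was.

Things in the scene. Friction and masses are not known exactly. Their poses are not given: they have to be found in the camera images.
- shaker: fixed blue platform shaker, 260 x 250 mm. Origin: on the bench, under its pillar; panel at its -x. 240 mm square platform: black rubber deck 74 mm above the bench, guard rail up to 42 mm above it, 115 mm from the centre. The steel pillar, 32 mm across, ends in a shoulder at 147 mm; from it a 12 mm stud rises to 213 mm. Both stay. A 50 mm tall box at x 60, y 160 mm carries the stop button
- stop (a joint): the shaker's sprung red stop button, 36 mm across, pressed straight down: 0 up, 0.010 m fully home; takes 2.4 N to start and 8 N at the bottom, springs back
- stop_top (a point): centre of the stop button's top face, 76 mm above the bench when up
- wingnut: wing nut on the stud: black hub 30 mm across, 26 mm tall, two orange wings along its x, 70 mm over the wings, 10 mm thick, 8 to 32 mm above its underside. Already run off its thread: it rests on the washer and lifts straight up (the stud reaches 18 mm into its bore). Fingers fit on the hub along its y. Origin: centre of its underside, z up. 60 g
- washer: thick brass washer under the wing nut, 52 mm across, bore 17 mm, 8 mm thick, 70 g, loose on the stud. Origin: centre of its underside
- star: aluminium clamp star under the washer: four arms along its x and y, 198 mm tip to tip, 30 mm wide, 10 mm thick; round hub 36 mm across and 40 mm tall from the same underside, bore 18 mm. Rests loose on the pillar's shoulder, 3 mm above the lids; lift 66 mm to clear the stud. Origin: centre of its underside, below the centre of mass. 280 to 440 g
- dish: fixed steel parts dish, 160 (its x) x 120 mm, walls 3 mm thick and 15 mm tall, inner floor 3 mm above the bench. Origin: centre of its underside, on the bench
- mat: fixed dark green rubber mat, 240 x 240 mm, 4 mm thick. Origin: centre of its underside, on the bench
- scanner: cordless gun scanner, 220 g, dark handle level in its stand, grey head at the front looking down along its -z. Origin on the handle's axis, x to the head. Handle 32 mm wide (y), 34 high, x -105 to 20 mm. Head x 20 to 70 mm, 52 wide, from 32 mm above to 63 below the axis. Centre of mass near x = -10 mm. Switched on, no trigger: reads a label when held still over it
- scanner_window (a point): centre of the scanner's window, 45 mm ahead of the scanner's origin and 62 mm below it; axes as the scanner's, so it looks along -z
- stand_seat (a point): place of the scanner's origin in its fixed grey stand, 112 mm above the bench; x along the handle to the head, z up. Two forks at x = -88 and 2 mm, 14 mm thick, 54 wide: their beds 17 mm below this point, cheeks up to 1 mm above it, about 5 mm play each side of the handle. Fingers fit on the handle between them (x -81 to -5)
- jar_red: sample jar with a red lid (coarsest fraction): 54 mm across, lid 58 mm across, 70 mm tall, 300 g, heavy at the bottom, standing on the shaker's deck. Origin at the centre of its underside. May be absent
- label_red (a point): centre of the white square code label (32 mm) on top of the red lid, facing up, 70 mm above the jar's underside
- jar_yellow: sample jar with a yellow lid (second coarsest): 54 mm across, lid 58 mm across, 70 mm tall, 300 g, heavy at the bottom, standing on the shaker's deck. Origin at the centre of its underside. May be absent
- label_yellow (a point): centre of the white square code label (32 mm) on top of the yellow lid, facing up, 70 mm above the jar's underside
- jar_green: sample jar with a green lid (third): 54 mm across, lid 58 mm across, 70 mm tall, 300 g, heavy at the bottom, standing on the shaker's deck. Origin at the centre of its underside. May be absent
- label_green (a point): centre of the white square code label (32 mm) on top of the green lid, facing up, 70 mm above the jar's underside
- jar_blue: sample jar with a blue lid (finest fraction): 54 mm across, lid 58 mm across, 70 mm tall, 300 g, heavy at the bottom, standing on the shaker's deck. Origin at the centre of its underside. May be absent
- label_blue (a point): centre of the white square code label (32 mm) on top of the blue lid, facing up, 70 mm above the jar's underside
- wash_bottle_a: bystander, loose: white squeeze wash bottle with bent spout, 72 mm across, 212 mm tall. Origin at the centre of its underside
- wash_bottle_b: bystander, loose: white squeeze wash bottle with bent spout, 72 mm across, 212 mm tall. Origin at the centre of its underside
- spare_jar: bystander, loose: empty jar with a plain white lid and no label, 58 mm across, 70 mm tall, standing on the bench; not part of the batch. Origin at the centre of its underside
- beaker: bystander, loose: glass beaker, 70 mm across, 85 mm tall. Origin at the centre of its underside
- brush: bystander, loose: flat dusting brush, about 170 mm long, lying on the bench. Origin at the centre of its underside

How it is judged:
On the way, in this order (a step that is already met when the one before it is completed fails the run):
1. the red stop button is pressed fully home (8.5 of its 10 mm) (value of joint stop above 0.0085 m), for 0.1 s.
2. then the wing nut is off the stud (horizontal distance between wingnut and shaker above 0.06 m), for 0.1 s.
3. then the washer is off the stud (horizontal distance between washer and shaker above 0.06 m), for 0.1 s.
4. then the clamp star is off the stud and clear of the jars (horizontal distance between star and shaker above 0.2 m), for 0.1 s.
5. then the scanner is held still for a second over the red lid's label, pointing down at it (aim within 15 mm, 50 to 150 mm away) (x of label_red in the frame of scanner_window between -0.015 and 0.015 m and y of label_red in the frame of scanner_window between -0.015 and 0.015 m and z of label_red in the frame of scanner_window between -0.15 and -0.05 m and angle between the z axis of scanner and the z axis of jar_red, either way round below 0.3 rad), for 1 s.
6. then the scanner is held still for a second over the yellow lid's label, pointing down at it (aim within 15 mm, 50 to 150 mm away) (x of label_yellow in the frame of scanner_window between -0.015 and 0.015 m and y of label_yellow in the frame of scanner_window between -0.015 and 0.015 m and z of label_yellow in the frame of scanner_window between -0.15 and -0.05 m and angle between the z axis of scanner and the z axis of jar_yellow, either way round below 0.3 rad), for 1 s.
7. then the scanner is held still for a second over the green lid's label, pointing down at it (aim within 15 mm, 50 to 150 mm away) (x of label_green in the frame of scanner_window between -0.015 and 0.015 m and y of label_green in the frame of scanner_window between -0.015 and 0.015 m and z of label_green in the frame of scanner_window between -0.15 and -0.05 m and angle between the z axis of scanner and the z axis of jar_green, either way round below 0.3 rad), for 1 s.
8. then the scanner is held still for a second over the blue lid's label, pointing down at it (aim within 15 mm, 50 to 150 mm away) (x of label_blue in the frame of scanner_window between -0.015 and 0.015 m and y of label_blue in the frame of scanner_window between -0.015 and 0.015 m and z of label_blue in the frame of scanner_window between -0.15 and -0.05 m and angle between the z axis of scanner and the z axis of jar_blue, either way round below 0.3 rad), for 1 s.
At the end, for the whole second after the job is handed in: nut and washer lie in the dish; the star lies flat on the mat, within 70 mm of its centre along each side; the scanner lies in the forks (within 20 mm lengthwise, 10 mm sideways, 8 mm in height); every jar stands upright on the shaker; all at rest (x of wingnut in the frame of dish between -0.08 and 0.08 m and y of wingnut in the frame of dish between -0.06 and 0.06 m and z of each of wingnut, washer in the frame of dish below 0.03 m and linear speed of each of wingnut, washer, star, scanner, jar_red, jar_yellow, jar_green, jar_blue below 0.02 m/s and x of washer in the frame of dish between -0.08 and 0.08 m and y of washer in the frame of dish between -0.06 and 0.06 m and x of star in the frame of mat between -0.07 and 0.07 m and y of star in the frame of mat between -0.07 and 0.07 m and z of star in the frame of mat below 0.012 m and angle between star's own z axis and vertical below 0.1 rad and x of scanner in the frame of stand_seat between -0.02 and 0.02 m and y of scanner in the frame of stand_seat between -0.01 and 0.01 m and z of scanner in the frame of stand_seat between -0.008 and 0.008 m and angle between the x axis of scanner and the x axis of stand_seat, either way round below 0.2 rad and angle between each of scanner, jar_red, jar_yellow, jar_green, jar_blue's own z axis and vertical below 0.15 rad and x of jar_red in the frame of shaker between -0.115 and 0.115 m and y of jar_red in the frame of shaker between -0.115 and 0.115 m and z of jar_red in the frame of shaker between 0.064 and 0.086 m and x of jar_yellow in the frame of shaker between -0.115 and 0.115 m and y of jar_yellow in the frame of shaker between -0.115 and 0.115 m and z of jar_yellow in the frame of shaker between 0.064 and 0.086 m and x of jar_green in the frame of shaker between -0.115 and 0.115 m and y of jar_green in the frame of shaker between -0.115 and 0.115 m and z of jar_green in the frame of shaker between 0.064 and 0.086 m and x of jar_blue in the frame of shaker between -0.115 and 0.115 m and y of jar_blue in the frame of shaker between -0.115 and 0.115 m and z of jar_blue in the frame of shaker between 0.064 and 0.086 m); the robot touches nothing.
It fails at once if a thing that is no part of the job (wash bottles, spare jar, beaker, brush) is moved more than 30 mm (distance of any of wash_bottle_a, wash_bottle_b, spare_jar, beaker, brush from where it was at the start of the episode above 0.03 m).
It fails at once if the scanner is dropped on the bench (height (world z) of scanner below 0.06 m).
Of jar_red, jar_yellow, jar_green, jar_blue only 2 to 4 are there at a start; the rules pass over those that are not, and their reading is None.
At some moment in a run one of jar_red, jar_yellow, jar_green, jar_blue may be knocked a few centimetres aside while the robot is not near it.
It also fails if it takes over 192 s, if anything falls off the work surface, if the arm or the gripper's body presses on something with over 40 N, if the wrist force passes 120 N, or if a joint passes its speed limit or range.

## Working session

There is one attempt and no reset: what is moved stays moved. The work goes in short steps, Python scripts to look and compute and a tool call to move; the robot and the scene stay as the last step left them, time stands still between calls to the robot, and variables do not carry over. Pictures are saved under pics/ and viewed, and the job is handed in when it is done.

Besides the shell and the picture viewer there is one more tool, called as a command line: name --argument value ..., lists and objects as JSON in quotes. arm_command: Moves the arm, as the interface text tells. Its arguments: {"type":"object","properties":{"rows":{"type":"array","items":{"type":"object","properties":{"dp":{"type":"array","items":{"type":"number"}},"delta_rot":{"type":"array","items":{"type":"number"}},"grip":{"type":"number"}}}},"grip_force":{"type":"number"}},"required":["rows"]}

```bash
ls; mkdir -p pics
cat > a.py <<'E'
from station import env, camera, models
import cv2,numpy as np
np.set_printoptions(precision=4,suppress=True)
E
python3 - <<'E'
from a import *
print(env.state())
for n in ("side","top"):
    p=camera(n); cv2.imwrite(f"pics/{n}0.png",p["frame"]); print(n,p["K"],p["k1"],p["origin"],p["attitude"],p["shot"])
E
```

```text
pics
{'clock': 0.0, 'qpos': array([ 1.0838,  0.5372, -0.0044,  1.5388,  0.0026,  1.0673, -0.0712]), 'qvel': array([ 0.0004, -0.0002, -0.0021,  0.0014, -0.0026,  0.    ,  0.0003]), 'joint_torque': array([ -0.0001, -57.0975,   0.9907, -25.1596,  -0.0563,   0.0179,
         0.0002]), 'tool_pos': array([ 0.2653, -0.5927,  0.2378]), 'orientation': array([[-0.9127, -0.0008,  0.4086],
       [-0.4086,  0.0015, -0.9127],
       [ 0.0001, -1.    , -0.0017]]), 'ft_force': array([ 0.5613, -0.3371,  1.3956]), 'torque': array([ 0.0128, -0.0227,  0.0171]), 'finger_gap': 0.08827156793037844}
side [[396.3975   0.     251.3175]
 [  0.     396.3975 193.2011]
 [  0.       0.       1.    ]] -0.048197873482919394 [0.2978 0.7765 1.0009] [[-0.9614 -0.182   0.2066]
 [-0.2749  0.6765 -0.6832]
 [-0.0154 -0.7136 -0.7004]] 1
top [[405.8808   0.     255.1231]
 [  0.     405.8808 186.8016]
 [  0.       0.       1.    ]] 0.04199678514093495 [ 0.2965 -0.0633  1.2579] [[-0.0596 -0.9729  0.2233]
 [-0.9982  0.0579 -0.0142]
 [ 0.0009 -0.2237 -0.9747]] 2
```

View pics/side0.png

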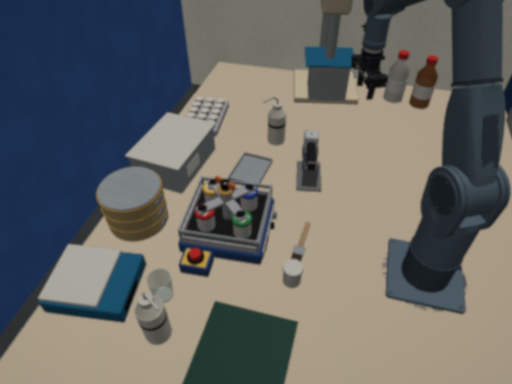

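View pics/top0.png

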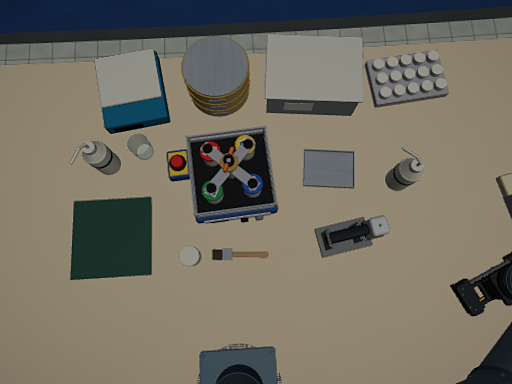

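Side view: shaker around (228,218), all four jars, stand (310,170), dish (250,168), mat bottom. Top view: shaker (231,173), stop (178,163), dish (329,169), mat (112,238), scanner (350,234). All four lids are present. Enlarging for measurement.

```bash
cat >> a.py <<'E'
def proj(p,X):
    X=np.atleast_2d(X); R=np.array(p["attitude"]); c=(X-np.array(p["origin"]))@R
    s=c[:,:2]/c[:,2:]; r2=(s**2).sum(1,keepdims=True); s=s*(1+p["k1"]*r2)
    K=np.array(p["K"]); return s*[K[0,0],K[1,1]]+K[:2,2]
def ray(p,uv):
    K=np.array(p["K"]); d=(np.array(uv,float)-K[:2,2])/[K[0,0],K[1,1]]; s=d.copy()
    for _ in range(20): s=d/(1+p["k1"]*(s@s))
    v=np.array(p["attitude"])@np.array([s[0],s[1],1.]); return np.array(p["origin"]),v/np.linalg.norm(v)
def atz(p,uv,z):
    o,v=ray(p,uv); return o+v*(z-o[2])/v[2]
def tri(p,a,q,b):
    o1,v1=ray(p,a);o2,v2=ray(q,b)
    A=np.stack([v1,-v2],1); t=np.linalg.lstsq(A,o2-o1,rcond=None)[0]
    x,y=o1+t[0]*v1,o2+t[1]*v2; return (x+y)/2,np.linalg.norm(x-y)
def load():
    import pickle; return pickle.load(open("pics/last.pkl","rb"))
def snap():
    import pickle
    P={n:camera(n) for n in ("side","top")}; pickle.dump(P,open("pics/last.pkl","wb")); return P
def crop(p,x,y,w,h,f,name):
    cv2.imwrite("pics/"+name,cv2.resize(p["frame"][y:y+h,x:x+w],None,fx=f,fy=f,interpolation=cv2.INTER_CUBIC))
E
python3 - <<'E'
from a import *
P=snap()
for t in ["stop","wingnut","washer","star","dish","mat","scanner","jar_red","jar_yellow","jar_green","jar_blue","label_red","spare_jar","beaker","brush","wash_bottle_a","shaker"]:
    for n in P:
        print(t,n,[(np.array(d["bbox"]).round(1).tolist(),round(d["confidence"],2)) for d in models.spot_in(P[n],t)][:3])
crop(P["top"],160,120,120,105,6,"t1.png")
crop(P["side"],165,165,125,110,6,"s1.png")
crop(P["top"],295,140,130,120,6,"t2.png")
crop(P["side"],220,90,120,110,6,"s2.png")
E
```

```text
stop side [([188.3, 248.5, 16.5, 10.1], 0.51)]
stop top []
wingnut side [([214.1, 174.1, 23.6, 17.4], 0.7)]
wingnut top [([170.5, 154.4, 15.7, 13.8], 0.72), ([223.9, 146.0, 10.4, 29.1], 0.46)]
washer side []
washer top []
star side [([192.7, 175.9, 62.5, 46.4], 0.67)]
star top [([199.7, 136.6, 59.2, 57.6], 0.7), ([325.9, 213.6, 63.2, 27.0], 0.16)]
dish side [([230.2, 151.9, 44.4, 31.2], 0.75), ([234.0, 212.8, 19.8, 25.8], 0.34)]
dish top [([306.3, 149.5, 49.5, 39.1], 0.9), ([236.8, 133.3, 19.5, 28.6], 0.62)]
mat side [([183.8, 298.6, 111.3, 84.7], 0.69)]
mat top [([73.4, 198.5, 76.4, 82.1], 0.69)]
scanner side [([303.8, 126.7, 16.1, 45.9], 0.77), ([231.1, 212.5, 23.4, 26.5], 0.16)]
scanner top [([325.4, 217.0, 62.6, 25.9], 0.89)]
jar_red side [([197.0, 212.4, 15.3, 22.8], 0.86)]
jar_red top [([202.1, 140.4, 17.9, 24.9], 0.6)]
jar_yellow side [([205.9, 183.7, 13.7, 21.2], 0.66), ([178.0, 179.0, 102.9, 94.2], 0.4)]
jar_yellow top [([301.6, 149.0, 54.0, 38.9], 0.61), ([239.1, 132.0, 16.0, 26.6], 0.54)]
jar_green side [([229.4, 210.9, 23.5, 26.7], 0.84)]
jar_green top [([236.2, 135.1, 17
[... 345 characters left out ...]
11.4, 14.2], 0.28)]
spare_jar side [([281.9, 259.1, 22.3, 29.3], 0.61)]
spare_jar top [([177.4, 246.9, 24.7, 21.4], 0.59)]
beaker side [([144.7, 266.6, 28.9, 40.1], 0.94)]
beaker top [([124.4, 131.7, 27.8, 30.2], 0.74), ([325.6, 215.4, 64.7, 27.5], 0.56)]
brush side [([291.1, 223.3, 19.2, 37.3], 0.59)]
brush top []
wash_bottle_a side [([267.6, 97.3, 20.6, 48.2], 0.9), ([138.5, 293.5, 33.3, 49.8], 0.84), ([196.0, 212.7, 20.0, 21.0], 0.62)]
wash_bottle_a top [([387.9, 156.2, 36.6, 34.6], 0.96), ([70.0, 140.1, 53.2, 37.5], 0.59), ([173.7, 157.3, 8.8, 8.0], 0.55)]
shaker side [([177.7, 178.0, 103.5, 97.9], 0.85), ([286.4, 221.0, 26.2, 42.6], 0.66)]
shaker top [([166.3, 124.2, 111.1, 97.8], 0.8)]
```

View pics/t1.png

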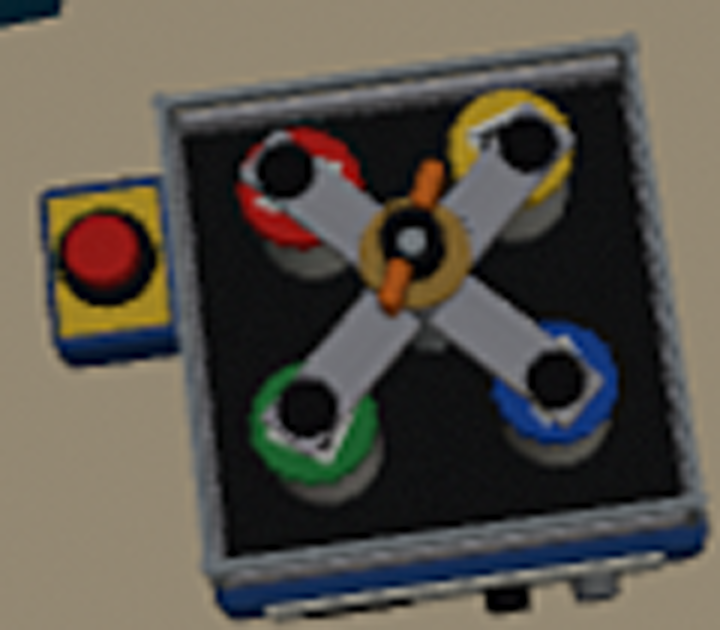

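View pics/s1.png

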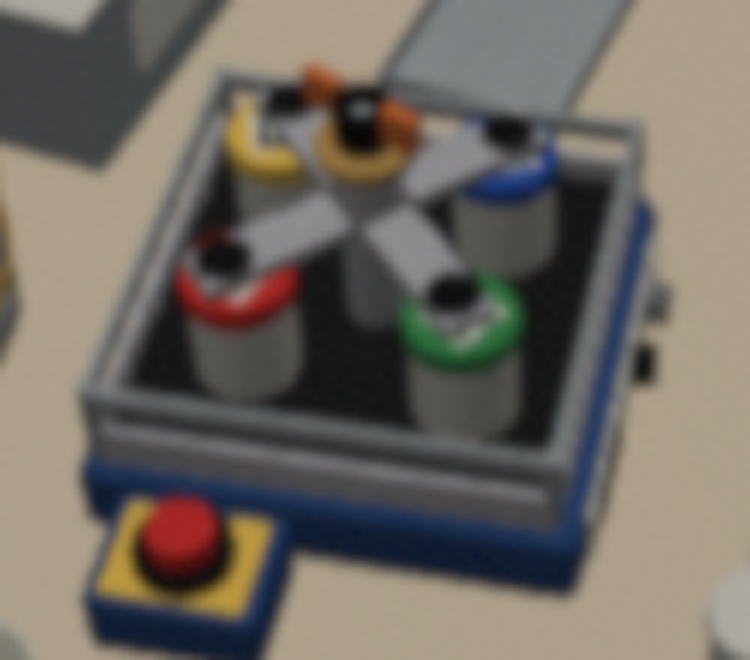

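View pics/t2.png

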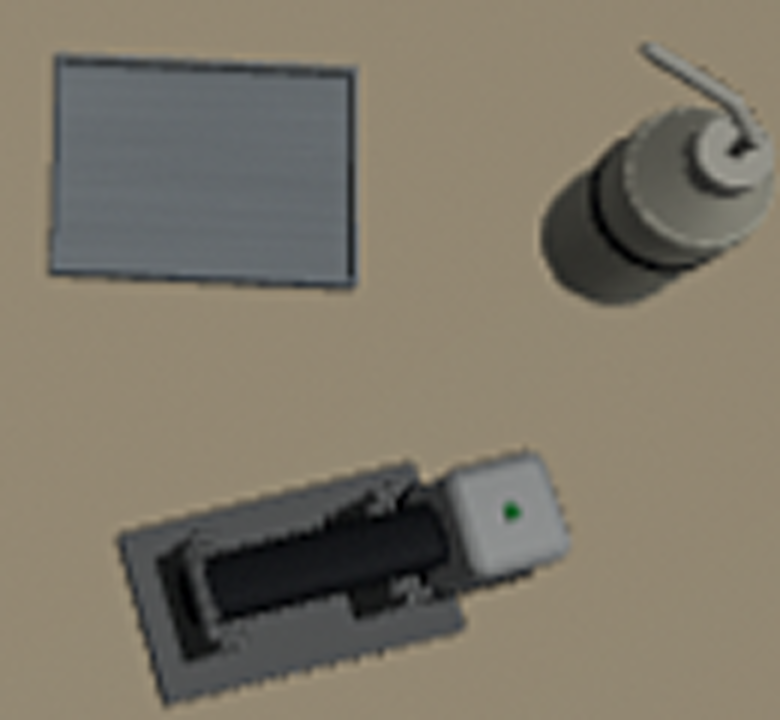

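View pics/s2.png

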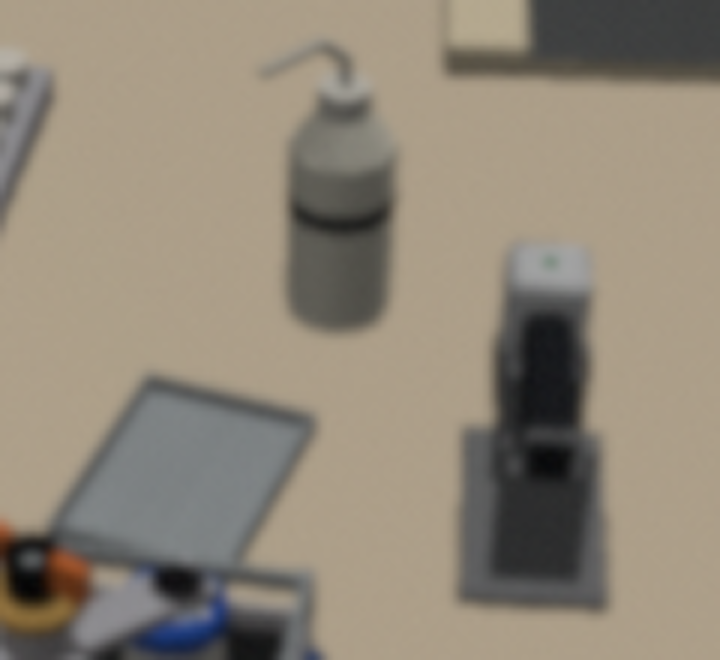

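Crops: the star hides parts of the labels, wing nut in the middle with wings along about image vertical, stop button at left, dish and scanner with green LED on head clear. Now fit poses from picked features.

```bash
cat > m.py <<'E'
from a import *
P=load(); T,S=P["top"],P["side"]
t1=lambda x,y:((x+.5)/6-.5+160,(y+.5)/6-.5+120)
s1=lambda x,y:((x+.5)/6-.5+165,(y+.5)/6-.5+165)
t2=lambda x,y:((x+.5)/6-.5+295,(y+.5)/6-.5+140)
s2=lambda x,y:((x+.5)/6-.5+220,(y+.5)/6-.5+90)
E
python3 - <<'E'
from m import *
def tp(n,a,b): print(n,*tri(T,a,S,b))
tp("stop",t1(102,248),s1(183,522))
tp("stud",t1(412,240),s1(365,105))
tp("tip r",t1(286,168),s1(222,255))
tp("tip y",t1(527,142),s1(288,103))
tp("tip g",t1(309,405),s1(455,293))
tp("tip b",t1(555,378),s1(508,132))
tp("led",t2(512,511),s2(551,262))
print("rail corners top")
for c in [(157,100),(632,40),(705,505),(218,575)]: print(atz(T,t1(*c),.116))
print("side")
for c in [(88,395),(222,75),(640,125),(568,465)]: print(atz(S,s1(*c),.116))
print("dish")
for c in [(55,55),(357,68),(355,290),(50,272)]: print(atz(T,t2(*c),.015))
for c in [(148,378),(315,418),(235,570),(50,540)]: print(atz(S,s2(*c),.015))
print("jar lids z.144")
for c in [(300,187),(511,150),(315,425),(556,382)]: print(atz(T,t1(*c),.144))
print("scanner head")
for c in [(445,475),(540,450),(570,555),(470,580)]: print(atz(T,t2(*c),.144))
for c in [(511,245),(591,247),(590,290),(507,288)]: print(atz(S,s2(*c),.144))
print("handle")
for c in [(205,560),(440,507),(447,562),(222,620)]: print(atz(T,t2(*c),.125))
print("wings")
for c in [(432,165),(395,305)]: print(atz(T,t1(*c),.227))
for c in [(322,75),(400,125)]: print(atz(S,s1(*c),.227))
crop(T,60,180,110,110,6,"t3.png"); crop(S,170,290,140,94,5,"s3.png")
crop(T,60,120,110,70,6,"t4.png")
E
```

```text
stop [0.661  0.1516 0.0782] 0.00016077301240096148
stud [ 0.6136 -0.0113  0.2185] 0.0006662473714491831
tip r [0.6707 0.0496 0.1592] 0.0008604764928334304
tip y [ 0.678  -0.0649  0.1563] 0.0010901526606677796
tip g [0.5544 0.0428 0.1582] 0.00102128086220335
tip b [ 0.5607 -0.0716  0.1584] 0.00043782168764213043
led [ 0.4246 -0.415   0.1447] 0.00013081228730154741
rail corners top
[0.7239 0.1163 0.116 ]
[ 0.7415 -0.1202  0.116 ]
[ 0.5047 -0.1396  0.116 ]
[0.4849 0.0927 0.116 ]
side
[0.7197 0.1176 0.116 ]
[ 0.7402 -0.1173  0.116 ]
[ 0.5062 -0.1381  0.116 ]
[0.4828 0.0976 0.116 ]
dish
[ 0.697  -0.2446  0.015 ]
[ 0.68   -0.4044  0.015 ]
[ 0.5593 -0.3896  0.015 ]
[ 0.5784 -0.2317  0.015 ]
[ 0.6789 -0.399   0.015 ]
[ 0.5624 -0.3872  0.015 ]
[ 0.5748 -0.235   0.015 ]
[ 0.6916 -0.2315  0.015 ]
jar lids z.144
[0.6655 0.0447 0.144 ]
[ 0.6781 -0.0571  0.144 ]
[0.5485 0.0418 0.144 ]
[ 0.5624 -0.072   0.144 ]
scanner head
[ 0.4429 -0.3868  0.144 ]
[ 0.4519 -0.4316  0.144 ]
[ 0.4031 -0.4387  0.144 ]
[ 0.3944 -0.3921  0.144 ]
[ 0.4514 -0.4271  0.144 ]
[ 0.4038 -0.4376  0.144 ]
[ 0.3974 -0.3939  0.144 ]
[ 0.4457 -0.3831  0.144 ]
handle
[ 0.4123 -0.2767  0.125 ]
[ 0.4306 -0.3882  0.125 ]
[ 0.4049 -0.3882  0.125 ]
[ 0.3843 -0.2817  0.125 ]
wings
[ 0.6448 -0.0222  0.227 ]
[ 0.5814 -0.003   0.227 ]
[ 0.6376 -0.0177  0.227 ]
[0.59   0.0061 0.227 ]
```

View pics/t3.png

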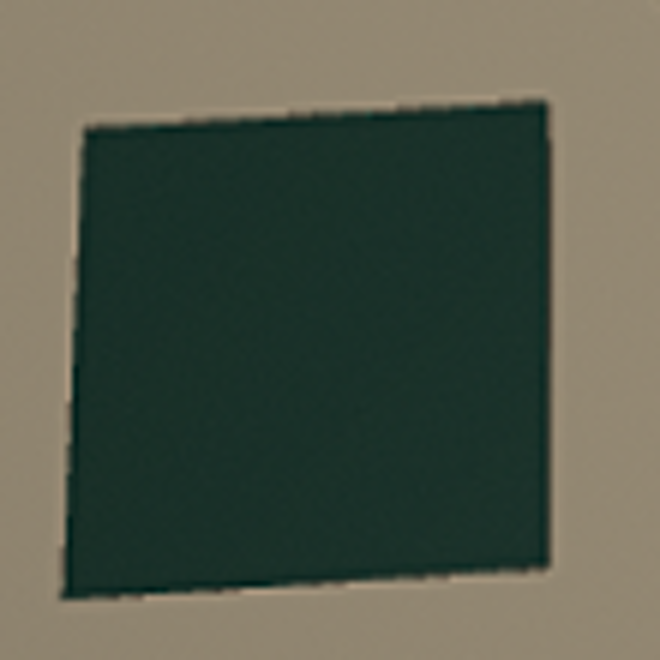

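View pics/t4.png

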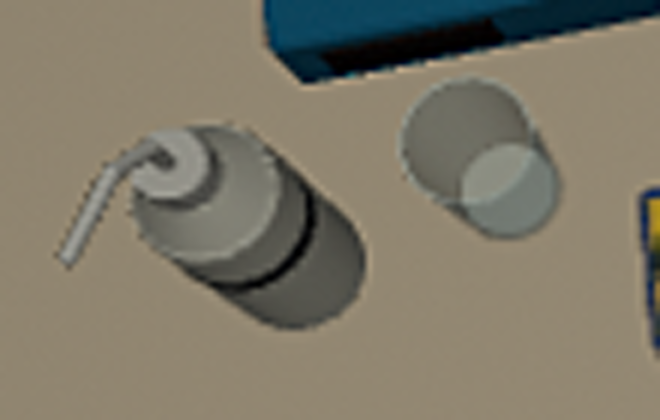

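```bash
cat > go.py <<'E'
# usage: go.py x y z theta_deg -> dp (mm) and rot in the tool frame
import sys
from a import *
s=env.state(); x,y,z,th=map(float,sys.argv[1:5]); th=np.radians(th)
R=s["orientation"]; zt=np.array([np.cos(th),np.sin(th),0]); yt=np.array([0,0,-1.]); xt=np.cross(yt,zt)
Rt=np.stack([xt,yt,zt],1)
from scipy.spatial.transform import Rotation as Ro
print("t",round(s["clock"],2),"pos",s["tool_pos"],"yaw",round(float(np.degrees(np.arctan2(R[1,2],R[0,2]))),1),"gap",round(s["finger_gap"],4),"F",s["ft_force"],"q",s["qpos"])
print("dp",(R.T@(np.array([x,y,z])-s["tool_pos"])*1000).round(1).tolist(),"rot",Ro.from_matrix(R.T@Rt).as_rotvec().round(3).tolist())
E
python3 - <<'E'
from m import *
t3=lambda x,y:((x+.5)/6-.5+60,(y+.5)/6-.5+180)
t4=lambda x,y:((x+.5)/6-.5+60,(y+.5)/6-.5+120)
m=np.array([atz(T,t3(*c),.004) for c in [(83,128),(550,100),(550,570),(65,598)]]); print(m,m.mean(0))
print("bottle L base",atz(T,t4(300,265),0),"cap",atz(T,t4(180,165),.2),"spout",atz(T,t4(68,262),.2))
print("beaker",atz(T,t4(510,190),0))
print("bottle R base",atz(T,t2(610,240),0),"spout",atz(T,t2(650,45),.2))
print("spare",atz(T,(190,256),.07))
E
python3 go.py .660 .1522 .15 90
```

```text
[[0.5724 0.4866 0.004 ]
 [0.5727 0.2462 0.004 ]
 [0.3321 0.2463 0.004 ]
 [0.3342 0.4849 0.004 ]] [0.4529 0.366  0.004 ]
bottle L base [ 0.688   0.3792 -0.    ] cap [0.676  0.3633 0.2   ] spout [0.6331 0.4113 0.2   ]
beaker [0.7236 0.2681 0.    ]
bottle R base [ 0.5815 -0.5307  0.    ] spout [ 0.6256 -0.4866  0.2   ]
spare [0.3755 0.119  0.07  ]
t 1.9 pos [ 0.2655 -0.5933  0.2387] yaw -65.9 gap 0.0883 F [-0.2117 -0.24   -0.4461] q [ 1.0838  0.5364 -0.0044  1.5379  0.0026  1.0673 -0.0712]
dp [-664.6, 88.7, -519.3] rot [0.0, -2.721, 0.0]
```

```bash
python3 go.py .5 -.3 .32 -40
```

```text
t 1.9 pos [ 0.2655 -0.5933  0.2387] yaw -65.9 gap 0.0883 F [-0.2117 -0.24   -0.4461] q [ 1.0838  0.5364 -0.0044  1.5379  0.0026  1.0673 -0.0712]
dp [-333.9, -81.3, -171.9] rot [0.0, -0.452, 0.0]
```

arm_command --rows '[{"dp": [-40, -60, -20], "delta_rot": [0, -0.09, 0], "grip": 0}, {"dp": [-90, -80, -45], "delta_rot": [0, -0.18, 0], "grip": 0}, {"dp": [-140, -80, -70], "delta_rot": [0, -0.27, 0], "grip": 0}, {"dp": [-190, -80, -95], "delta_rot": [0, -0.36, 0], "grip": 0}, {"dp": [-240, -80, -120], "delta_rot": [0, -0.45, 0], "grip": 0}]' --grip_force 50

```text
clock: 2.52
tool_pos: [0.4366, -0.3842, 0.3191]
orientation: [[-0.642, 0.001, 0.767], [-0.767, -0.001, -0.642], [0.0, -1.0, 0.001]]
ft_force: [1.2, 0.1, -0.5]
finger_gap: 0.0403
```

```bash
python3 go.py .66 .152 .32 0
```

```text
t 2.52 pos [ 0.4366 -0.3842  0.3191] yaw -39.9 gap 0.0403 F [ 1.1547  0.0646 -0.4919] q [ 0.7859  0.3519 -0.185   1.6249  0.0691  1.1704 -0.1119]
dp [-554.6, -1.1, -172.9] rot [-0.001, -0.697, 0.0]
```

arm_command --rows '[{"dp": [-56, 0, -17], "delta_rot": [0, -0.1, 0], "grip": 0}, {"dp": [-112, 0, -35], "delta_rot": [0, -0.2, 0], "grip": 0}, {"dp": [-168, 0, -52], "delta_rot": [0, -0.3, 0], "grip": 0}, {"dp": [-224, 0, -70], "delta_rot": [0, -0.4, 0], "grip": 0}, {"dp": [-280, 0, -87], "delta_rot": [0, -0.5, 0], "grip": 0}]'

```text
clock: 3.15
tool_pos: [0.5499, -0.1139, 0.319]
orientation: [[-0.196, 0.001, 0.981], [-0.981, -0.0, -0.196], [0.0, -1.0, 0.001]]
ft_force: [0.6, -0.7, 0.2]
finger_gap: 0.0004
```

```bash
python3 go.py .66 .152 .32 0
```

```text
t 3.15 pos [ 0.5499 -0.1139  0.319 ] yaw -11.3 gap 0.0004 F [ 0.6343 -0.6825  0.1574] q [ 0.4402  0.3369 -0.4041  1.6656  0.1422  1.1674 -0.1965]
dp [-282.3, -1.0, 55.9] rot [-0.001, -0.197, 0.0]
```

arm_command --rows '[{"dp": [-60, 0, 12], "delta_rot": [0, -0.05, 0], "grip": 0}, {"dp": [-120, 0, 24], "delta_rot": [0, -0.1, 0], "grip": 0}, {"dp": [-180, 0, 36], "delta_rot": [0, -0.15, 0], "grip": 0}, {"dp": [-240, 0, 48], "delta_rot": [0, -0.2, 0], "grip": 0}, {"dp": [-282, 0, 56], "delta_rot": [0, -0.2, 0], "grip": 0}]'

```text
clock: 3.78
tool_pos: [0.6606, 0.1529, 0.3186]
orientation: [[0.003, -0.0, 1.0], [-1.0, 0.001, 0.003], [-0.001, -1.0, -0.0]]
ft_force: [-0.8, -0.8, -0.9]
finger_gap: 0.0003
```

```bash
python3 go.py .66 .152 .09 0
```

```text
t 3.77 pos [0.6606 0.1529 0.3186] yaw 0.2 gap 0.0003 F [-0.7842 -0.8215 -0.9033] q [ 0.0119  0.5706 -0.4865  1.3395  0.2645  1.2951 -0.4778]
dp [1.2, 228.6, -0.6] rot [0.0, 0.003, -0.001]
```

arm_command --rows '[{"dp": [1, 60, 0], "grip": 0, "delta_rot": [0, 0, 0]}, {"dp": [1, 120, 0], "grip": 0, "delta_rot": [0, 0, 0]}, {"dp": [1, 180, 0], "grip": 0, "delta_rot": [0, 0, 0]}, {"dp": [1, 220, 0], "grip": 0, "delta_rot": [0, 0, 0]}, {"dp": [1, 228, 0], "grip": 0, "delta_rot": [0, 0, 0]}]'

```text
clock: 4.4
tool_pos: [0.6583, 0.148, 0.0877]
orientation: [[0.0, -0.005, 1.0], [-1.0, -0.002, 0.0], [0.002, -1.0, -0.005]]
ft_force: [-0.4, -0.3, 0.2]
finger_gap: 0.0002
```

Run:
```python
from a import *
print(env.state()["tool_pos"])
P=snap(); crop(P["top"],150,110,130,115,6,"t5.png"); crop(P["side"],165,200,100,100,6,"s5.png")
```

```text
[0.6583 0.148  0.0877]
```

View pics/s5.png

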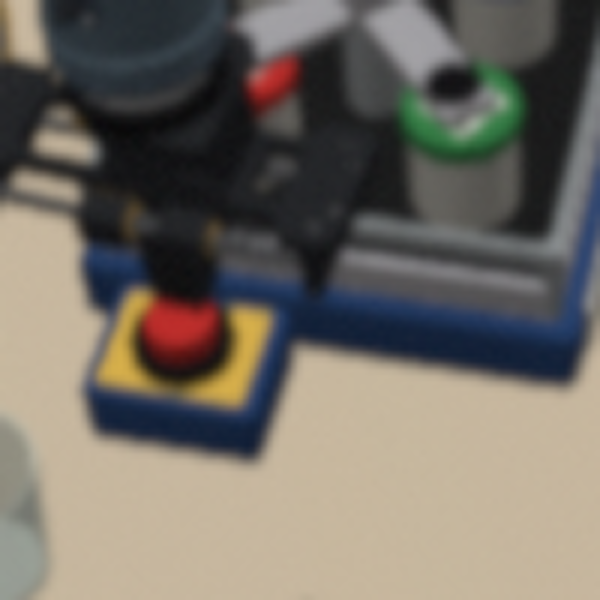

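Fingertips are centred above the red button (view: tip at (182,290), button at (182,330)). Press.

arm_command --rows '[{"dp": [-3, 8, 1], "grip": 0, "delta_rot": [0, 0, 0]}, {"dp": [-3, 14, 1], "grip": 0, "delta_rot": [0, 0, 0]}, {"dp": [-3, 20, 1], "grip": 0, "delta_rot": [0, 0, 0]}, {"dp": [-3, 22, 1], "grip": 0, "delta_rot": [0, 0, 0]}, {"dp": [-3, 22, 1], "grip": 0, "delta_rot": [0, 0, 0]}]'

```text
clock: 5.12
tool_pos: [0.6621, 0.1523, 0.0697]
orientation: [[0.0, 0.002, 1.0], [-1.0, 0.001, 0.0], [-0.001, -1.0, 0.002]]
ft_force: [0.9, 0.9, 6.1]
finger_gap: 0.0004
```

arm_command --rows '[{"dp": [0, 3, 0], "grip": 0, "delta_rot": [0, 0, 0]}, {"dp": [0, 6, 0], "grip": 0, "delta_rot": [0, 0, 0]}, {"dp": [0, 6, 0], "grip": 0, "delta_rot": [0, 0, 0]}]'

```text
clock: 5.5
tool_pos: [0.6622, 0.1523, 0.0663]
orientation: [[-0.0, 0.002, 1.0], [-1.0, 0.0, -0.0], [-0.0, -1.0, 0.002]]
ft_force: [-7.1, -1.2, 24.3]
finger_gap: 0.0004
```

arm_command --rows '[{"dp": [0, 1, 0], "grip": 0, "delta_rot": [0, 0, 0]}, {"dp": [0, 1, 0], "grip": 0, "delta_rot": [0, 0, 0]}, {"dp": [0, -30, 0], "grip": 0, "delta_rot": [0, 0, 0]}, {"dp": [0, -90, 0], "grip": 0, "delta_rot": [0, 0, 0]}, {"dp": [0, -150, 0], "grip": 0, "delta_rot": [0, 0, 0]}]'

```text
clock: 6.12
tool_pos: [0.6608, 0.1513, 0.2139]
orientation: [[-0.0, -0.001, 1.0], [-1.0, -0.001, -0.0], [0.001, -1.0, -0.001]]
ft_force: [0.4, -0.8, 0.5]
finger_gap: 0.0007
```

```bash
python3 go.py .613 -.0113 .29 70
```

```text
t 6.12 pos [0.6608 0.1513 0.2139] yaw -0.0 gap 0.0007 F [ 0.4442 -0.7744  0.5181] q [ 0.0067  0.6557 -0.4649  1.4555  0.311   1.1053 -0.5155]
dp [162.6, -75.9, -47.8] rot [0.001, -1.222, -0.0]
```

arm_command --rows '[{"dp": [0, -60, 0], "grip": 0, "delta_rot": [0, -0.18, 0]}, {"dp": [40, -76, -12], "grip": 0, "delta_rot": [0, -0.36, 0]}, {"dp": [85, -76, -25], "grip": 0, "delta_rot": [0, -0.54, 0]}, {"dp": [130, -76, -38], "grip": 0.3, "delta_rot": [0, -0.72, 0]}, {"dp": [163, -76, -48], "grip": 0.7, "delta_rot": [0, -0.9, 0]}]'

```text
clock: 6.75
tool_pos: [0.6124, -0.0141, 0.2885]
orientation: [[0.786, -0.001, 0.619], [-0.619, -0.001, 0.786], [0.0, -1.0, -0.002]]
ft_force: [0.4, 0.7, -0.3]
finger_gap: 0.0184
```

```bash
python3 go.py .613 -.0113 .29 70
python3 - <<'E'
from a import *
P=snap(); crop(P["top"],150,110,130,115,6,"t6.png"); crop(P["side"],165,140,130,110,6,"s6.png")
E
```

```text
t 6.75 pos [ 0.6124 -0.0141  0.2885] yaw 51.8 gap 0.0184 F [ 0.3654  0.6546 -0.2649] q [ 0.4274  0.514  -0.684   1.5579  0.3421  1.1932  0.5831]
dp [-1.3, -1.5, 2.5] rot [0.002, -0.318, 0.0]
```

View pics/s6.png

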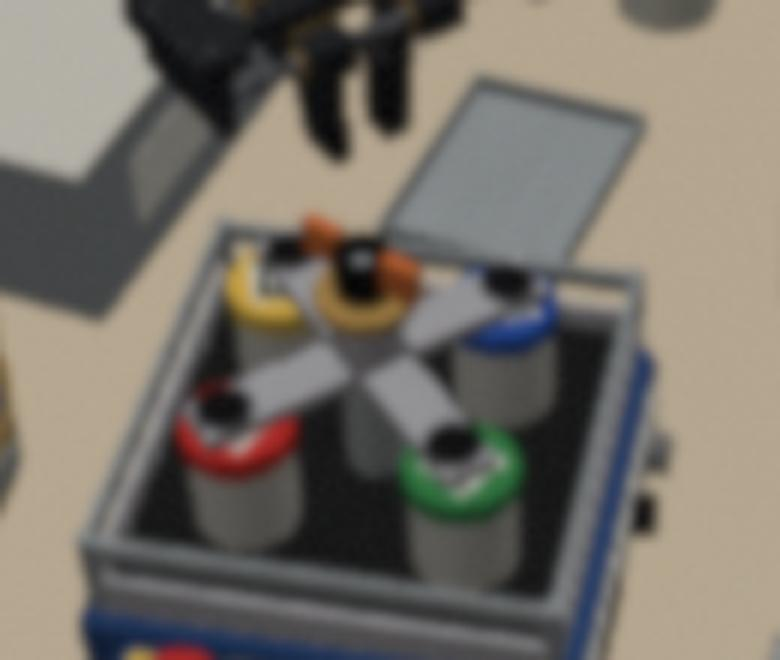

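Hand above the nut, scene unchanged. Open, turn the rest and descend.

arm_command --rows '[{"dp": [-1, 0, 2], "grip": 0.9, "delta_rot": [0, -0.16, 0]}, {"dp": [-1, 0, 2], "grip": 0.9, "delta_rot": [0, -0.32, 0]}, {"dp": [-1, 20, 2], "grip": 0.9, "delta_rot": [0, -0.32, 0]}, {"dp": [-1, 45, 2], "grip": 0.9, "delta_rot": [0, -0.32, 0]}, {"dp": [-1, 60, 2], "grip": 0.9, "delta_rot": [0, -0.32, 0]}]'

```text
clock: 7.48
tool_pos: [0.6127, -0.0089, 0.2262]
orientation: [[0.938, -0.003, 0.346], [-0.346, -0.0, 0.938], [-0.003, -1.0, -0.001]]
ft_force: [-0.8, 0.2, -0.3]
finger_gap: 0.0763
```

```bash
python3 go.py .613 -.0113 .199 70
python3 - <<'E'
from a import *
P=snap(); crop(P["top"],180,110,110,95,7,"t6.png"); crop(P["side"],175,120,110,95,7,"s6.png")
E
```

```text
t 7.47 pos [ 0.6127 -0.0089  0.2262] yaw 69.7 gap 0.0763 F [-0.791   0.2211 -0.3129] q [ 0.4439  0.5939 -0.7245  1.6197  0.4295  1.0966  0.8208]
dp [1.2, 27.2, -2.1] rot [0.001, -0.005, -0.003]
```

View pics/s6.png

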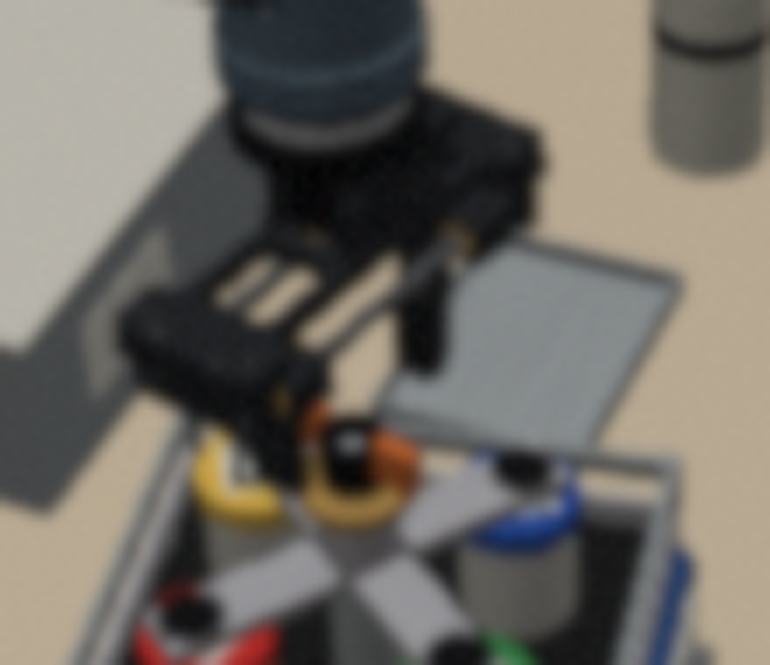

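View pics/t6.png

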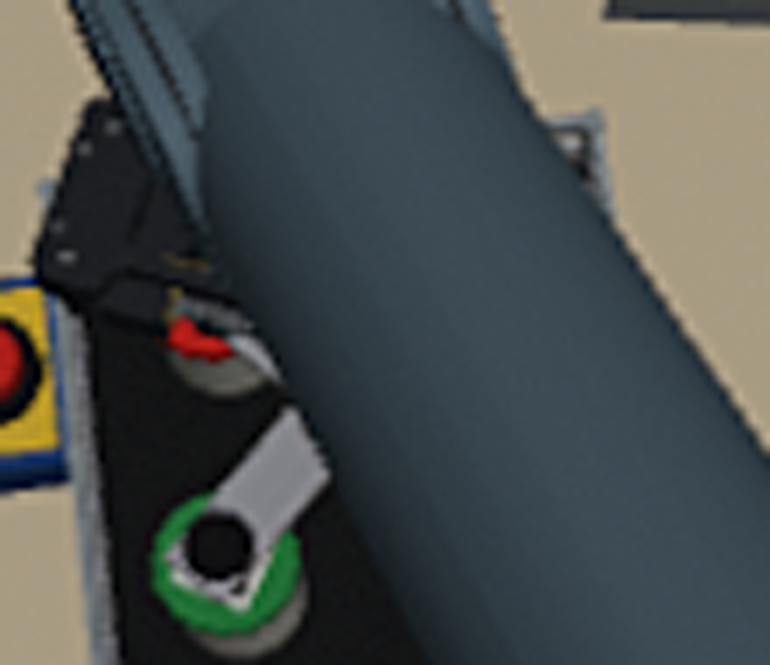

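Fingers straddle the hub, left finger near (270,470), right at (425,370). Go down and close.

arm_command --rows '[{"dp": [1, 14, -2], "grip": 0.9, "delta_rot": [0, 0, 0]}, {"dp": [1, 26, -2], "grip": 0.9, "delta_rot": [0, 0, 0]}, {"dp": [1, 26, -2], "grip": 0.3, "delta_rot": [0, 0, 0]}, {"dp": [1, 26, -2], "grip": 0, "delta_rot": [0, 0, 0]}, {"dp": [1, 26, -2], "grip": 0, "delta_rot": [0, 0, 0]}]' --grip_force 25

```text
clock: 8.2
tool_pos: [0.6143, -0.0112, 0.2032]
orientation: [[0.939, 0.001, 0.344], [-0.344, 0.0, 0.939], [0.001, -1.0, 0.0]]
ft_force: [-0.3, 0.5, -0.1]
finger_gap: 0.0513
```

arm_command --rows '[{"dp": [0, 0, 0], "grip": 0, "delta_rot": [0, 0, 0]}, {"dp": [0, 0, 0], "grip": 0, "delta_rot": [0, 0, 0]}, {"dp": [0, 0, 0], "grip": 0, "delta_rot": [0, 0, 0]}]'

```text
clock: 8.57
tool_pos: [0.6141, -0.0112, 0.2029]
orientation: [[0.939, 0.0, 0.344], [-0.344, 0.0, 0.939], [0.0, -1.0, 0.0]]
ft_force: [0.1, -0.4, -0.2]
finger_gap: 0.0284
```

arm_command --rows '[{"dp": [0, 0, 0], "grip": 0, "delta_rot": [0, 0, 0]}, {"dp": [0, -8, 0], "grip": 0, "delta_rot": [0, 0, 0]}, {"dp": [0, -20, 0], "grip": 0, "delta_rot": [0, 0, 0]}, {"dp": [0, -40, 0], "grip": 0, "delta_rot": [0, 0, 0]}, {"dp": [0, -60, 0], "grip": 0, "delta_rot": [0, 0, 0]}]'

```text
clock: 9.2
tool_pos: [0.6143, -0.0112, 0.2647]
orientation: [[0.939, 0.001, 0.344], [-0.344, 0.0, 0.939], [0.001, -1.0, 0.0]]
ft_force: [-0.3, -0.2, -0.7]
finger_gap: 0.0288
```

```bash
python3 go.py .627 -.288 .27 70
python3 - <<'E'
from a import *
P=snap(); crop(P["side"],175,100,110,95,7,"s7.png")
E
```

```text
t 9.2 pos [ 0.6143 -0.0112  0.2647] yaw 69.9 gap 0.0288 F [-0.3214 -0.1908 -0.6907] q [ 0.4597  0.5567 -0.7434  1.5794  0.4004  1.1624  0.8509]
dp [107.1, -5.3, -255.6] rot [-0.0, -0.002, 0.001]
```

View pics/s7.png

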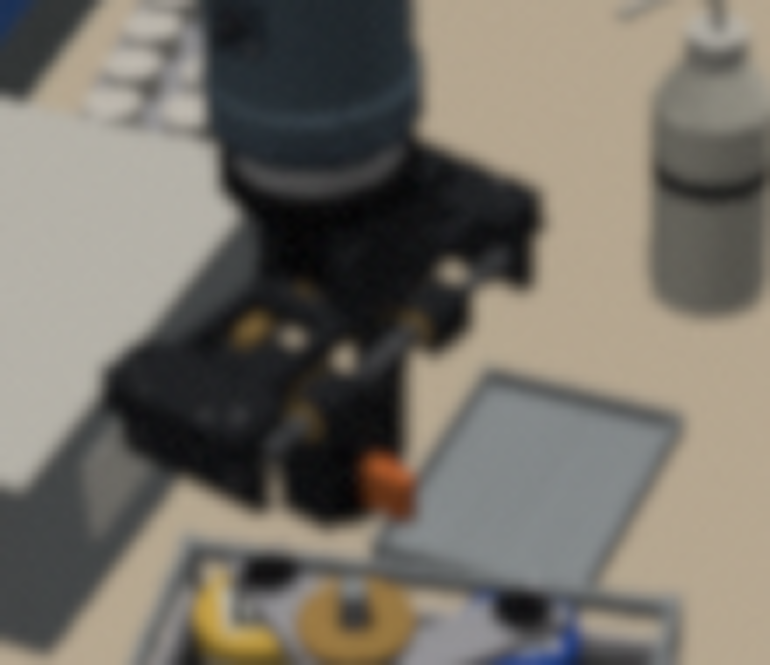

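Nut held, washer still on the stud. Carry to the dish.

arm_command --rows '[{"dp": [20, 0, -50], "grip": 0, "delta_rot": [0, 0, 0]}, {"dp": [43, 0, -102], "grip": 0, "delta_rot": [0, 0, 0]}, {"dp": [65, 0, -155], "grip": 0, "delta_rot": [0, 0, 0]}, {"dp": [87, 0, -207], "grip": 0, "delta_rot": [0, 0, 0]}, {"dp": [107, 0, -255], "grip": 0, "delta_rot": [0, 0, 0]}]'

```text
clock: 9.93
tool_pos: [0.6264, -0.2899, 0.2625]
orientation: [[0.939, -0.0, 0.344], [-0.344, -0.0, 0.939], [-0.0, -1.0, -0.0]]
ft_force: [0.4, 0.1, -0.3]
finger_gap: 0.0286
```

```bash
python3 go.py .627 -.288 .014 70
```

```text
t 9.93 pos [ 0.6264 -0.2899  0.2625] yaw 69.9 gap 0.0286 F [ 0.4227  0.092  -0.2836] q [ 0.7769  0.6799 -0.6759  1.3624  0.4282  1.2466  1.294 ]
dp [-0.0, 248.5, 2.0] rot [0.0, -0.003, -0.0]
```

arm_command --rows '[{"dp": [0, 60, 2], "grip": 0, "delta_rot": [0, 0, 0]}, {"dp": [0, 120, 2], "grip": 0, "delta_rot": [0, 0, 0]}, {"dp": [0, 180, 2], "grip": 0, "delta_rot": [0, 0, 0]}, {"dp": [0, 215, 2], "grip": 0, "delta_rot": [0, 0, 0]}, {"dp": [0, 225, 2], "grip": 0, "delta_rot": [0, 0, 0]}]'

```text
clock: 10.55
tool_pos: [0.6257, -0.2851, 0.035]
orientation: [[0.939, -0.004, 0.343], [-0.343, 0.002, 0.939], [-0.005, -1.0, 0.0]]
ft_force: [0.8, 0.3, 0.0]
finger_gap: 0.0287
```

```bash
python3 go.py .627 -.288 .014 70
python3 - <<'E'
from a import *
P=snap(); crop(P["side"],190,90,110,100,7,"s8.png")
E
```

```text
t 10.55 pos [ 0.6257 -0.2851  0.035 ] yaw 69.9 gap 0.0287 F [0.8391 0.2814 0.0251] q [ 0.7171  0.9235 -0.5659  1.5013  0.5809  0.8935  1.1792]
dp [2.3, 20.9, -2.3] rot [-0.0, -0.002, -0.005]
```

View pics/s8.png

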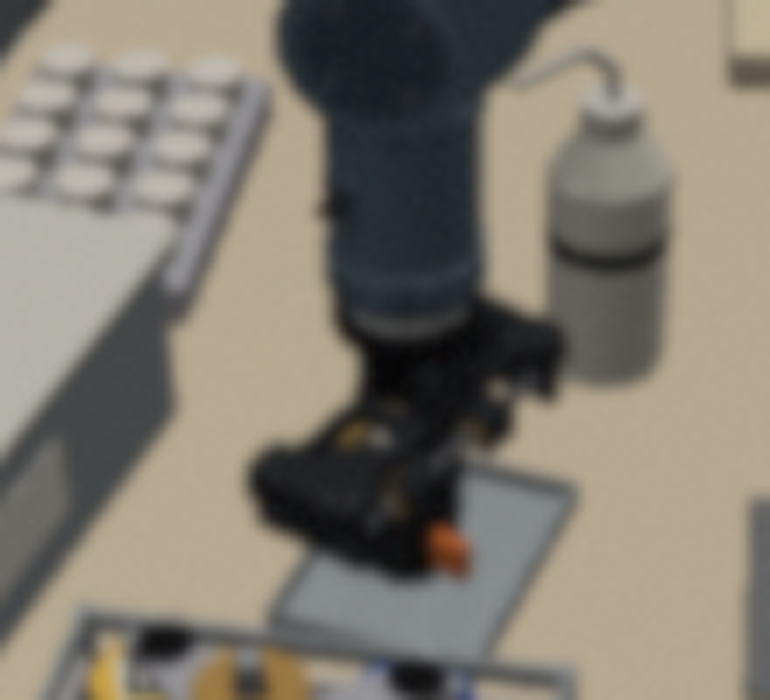

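arm_command --rows '[{"dp": [2, 10, -4], "grip": 0, "delta_rot": [0, 0, 0]}, {"dp": [2, 20, -4], "grip": 0, "delta_rot": [0, 0, 0]}, {"dp": [2, 22, -4], "grip": 0, "delta_rot": [0, 0, 0]}, {"dp": [2, 22, -4], "grip": 0, "delta_rot": [0, 0, 0]}]'

```text
clock: 11.15
tool_pos: [0.6281, -0.29, 0.0158]
orientation: [[0.939, -0.0, 0.344], [-0.344, 0.0, 0.939], [-0.0, -1.0, 0.0]]
ft_force: [-0.3, 0.5, -0.2]
finger_gap: 0.0284
```

arm_command --rows '[{"dp": [0, 0, 0], "grip": 0.44, "delta_rot": [0, 0, 0]}, {"dp": [0, 0, 0], "grip": 0.44, "delta_rot": [0, 0, 0]}, {"dp": [0, 0, 0], "grip": 0.44, "delta_rot": [0, 0, 0]}]'

```text
clock: 11.52
tool_pos: [0.6282, -0.2901, 0.016]
orientation: [[0.939, 0.0, 0.344], [-0.344, -0.0, 0.939], [0.0, -1.0, -0.0]]
ft_force: [0.4, 0.2, 0.2]
finger_gap: 0.0388
```

Released; raise, and see.

arm_command --rows '[{"dp": [0, -15, 0], "grip": 0.44, "delta_rot": [0, 0, 0]}, {"dp": [0, -60, 0], "grip": 0.5, "delta_rot": [0, 0, 0]}, {"dp": [0, -120, 0], "grip": 0.8, "delta_rot": [0, 0, 0]}, {"dp": [0, -180, 0], "grip": 0.8, "delta_rot": [0, 0, 0]}, {"dp": [0, -230, 0], "grip": 0.8, "delta_rot": [0, 0, 0]}]'

```text
clock: 12.15
tool_pos: [0.6285, -0.29, 0.2497]
orientation: [[0.939, 0.003, 0.343], [-0.343, -0.001, 0.939], [0.003, -1.0, -0.0]]
ft_force: [0.2, -1.2, -0.2]
finger_gap: 0.0702
```

```bash
python3 go.py .613 -.0113 .25 35
python3 - <<'E'
from a import *
P=snap(); crop(P["side"],190,90,110,100,7,"s9.png")
E
```

```text
t 12.15 pos [ 0.6285 -0.29    0.2497] yaw 69.9 gap 0.0702 F [ 0.1749 -1.1857 -0.2207] q [ 0.7754  0.6925 -0.6738  1.3732  0.438   1.2232  1.2876]
dp [-110.2, -0.6, 256.4] rot [-0.001, 0.609, 0.003]
```

View pics/s9.png

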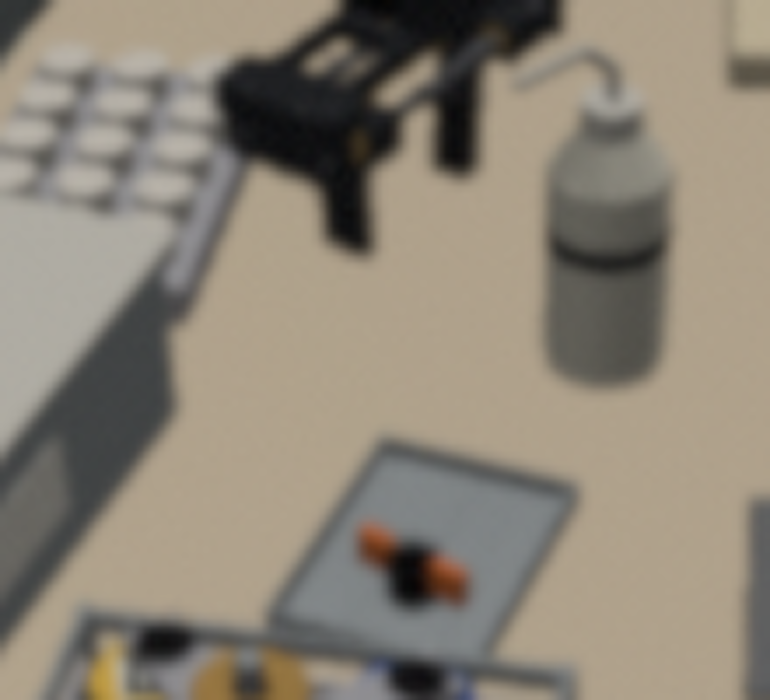

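Nut stands in the dish at (410,570 in the crop). Back to the washer, with jaws along x.

arm_command --rows '[{"dp": [-22, -2, 52], "grip": 1, "delta_rot": [0, 0.17, 0]}, {"dp": [-44, -2, 103], "grip": 1, "delta_rot": [0, 0.34, 0]}, {"dp": [-66, -2, 154], "grip": 1, "delta_rot": [0, 0.51, 0]}, {"dp": [-88, -2, 205], "grip": 1, "delta_rot": [0, 0.68, 0]}, {"dp": [-110, -2, 256], "grip": 1, "delta_rot": [0, 0.85, 0]}]'

```text
clock: 12.88
tool_pos: [0.6122, -0.01, 0.2481]
orientation: [[0.357, 0.0, 0.934], [-0.934, -0.0, 0.357], [0.0, -1.0, 0.0]]
ft_force: [-0.1, -0.7, -0.2]
finger_gap: 0.0882
```

```bash
python3 go.py .613 -.0113 .22 0
```

```text
t 12.88 pos [ 0.6122 -0.01    0.2481] yaw 20.9 gap 0.0882 F [-0.1244 -0.7261 -0.2435] q [ 0.3369  0.5226 -0.5545  1.6093  0.3002  1.0953  0.0682]
dp [1.4, 28.1, 0.3] rot [-0.0, 0.365, 0.0]
```

arm_command --rows '[{"dp": [1, 5, 0], "grip": 1, "delta_rot": [0, 0.18, 0]}, {"dp": [1, 20, 0], "grip": 1, "delta_rot": [0, 0.36, 0]}, {"dp": [1, 45, 0], "grip": 1, "delta_rot": [0, 0.36, 0]}, {"dp": [1, 62, 0], "grip": 1, "delta_rot": [0, 0.36, 0]}, {"dp": [1, 67, 0], "grip": 1, "delta_rot": [0, 0.36, 0]}]'

```text
clock: 13.5
tool_pos: [0.6124, -0.0128, 0.1797]
orientation: [[0.01, -0.002, 1.0], [-1.0, 0.0, 0.01], [-0.0, -1.0, -0.002]]
ft_force: [0.7, 0.6, -0.1]
finger_gap: 0.0879
```

```bash
python3 go.py .6132 -.0113 .179 0
python3 - <<'E'
from a import *
P=snap(); crop(P["side"],175,120,110,95,7,"s10.png")
E
```

```text
t 13.5 pos [ 0.6124 -0.0128  0.1797] yaw 0.6 gap 0.0879 F [ 0.6893  0.6002 -0.0885] q [ 0.2704  0.5833 -0.4529  1.6703  0.2985  0.959  -0.2803]
dp [-1.5, 0.7, 0.8] rot [0.002, 0.01, -0.0]
```

View pics/s10.png

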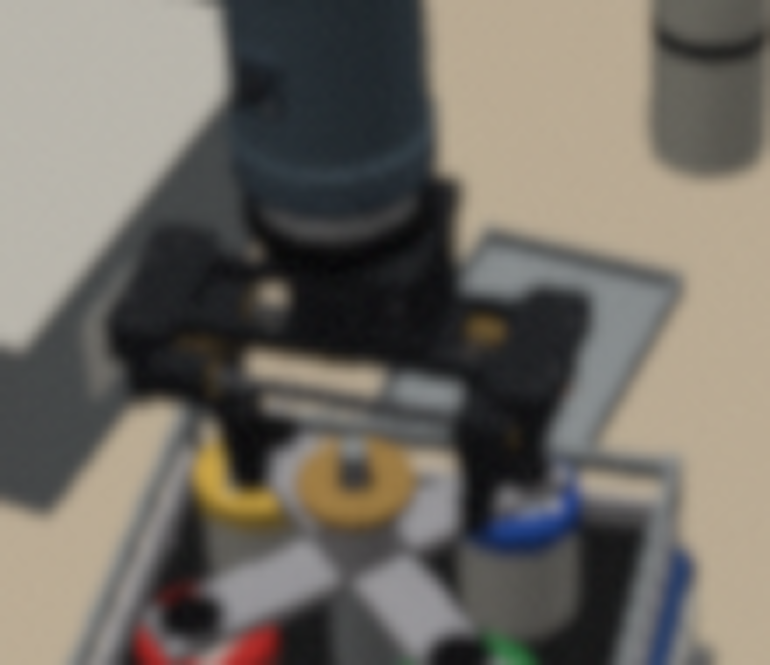

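Fingers straddle the washer (centre at (355,480)) below its level. Close and lift.

arm_command --rows '[{"dp": [-1, 1, 1], "grip": 0.3, "delta_rot": [0, 0, 0]}, {"dp": [-1, 1, 1], "grip": 0, "delta_rot": [0, 0, 0]}, {"dp": [-1, 1, 1], "grip": 0, "delta_rot": [0, 0, 0]}, {"dp": [-1, 1, 1], "grip": 0, "delta_rot": [0, 0, 0]}, {"dp": [-1, 1, 1], "grip": 0, "delta_rot": [0, 0, 0]}]'

```text
clock: 14.22
tool_pos: [0.6142, -0.0118, 0.1799]
orientation: [[0.01, 0.0, 1.0], [-1.0, -0.0, 0.01], [0.0, -1.0, 0.0]]
ft_force: [-0.0, -0.6, 1.2]
finger_gap: 0.0506
```

arm_command --rows '[{"dp": [0, 0, 0], "grip": 0, "delta_rot": [0, 0, 0]}, {"dp": [0, -10, 0], "grip": 0, "delta_rot": [0, 0, 0]}, {"dp": [0, -25, 0], "grip": 0, "delta_rot": [0, 0, 0]}, {"dp": [0, -45, 0], "grip": 0, "delta_rot": [0, 0, 0]}, {"dp": [0, -70, 0], "grip": 0, "delta_rot": [0, 0, 0]}]'

```text
clock: 14.85
tool_pos: [0.6141, -0.0117, 0.2514]
orientation: [[0.01, 0.0, 1.0], [-1.0, 0.0, 0.01], [0.0, -1.0, 0.0]]
ft_force: [0.3, 0.0, -1.0]
finger_gap: 0.0505
```

```bash
python3 go.py .626 -.36 .25 0
python3 - <<'E'
from a import *
P=snap(); crop(P["side"],175,120,110,95,7,"s11.png")
E
```

```text
t 14.85 pos [ 0.6141 -0.0117  0.2514] yaw 0.6 gap 0.0505 F [ 0.3083  0.0384 -0.9531] q [ 0.2861  0.5073 -0.4769  1.6041  0.254   1.092  -0.2469]
dp [348.4, 1.4, 8.4] rot [-0.0, 0.01, -0.0]
```

View pics/s11.png

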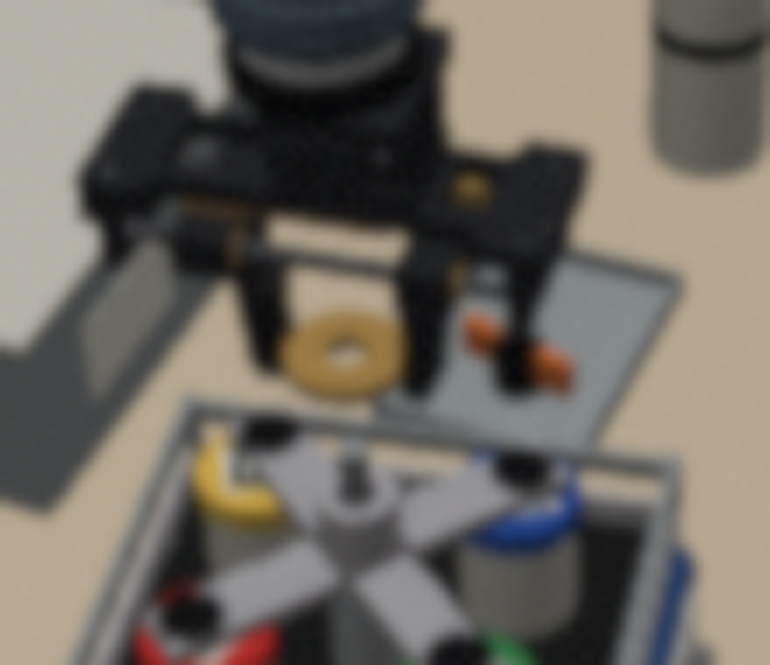

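arm_command --rows '[{"dp": [60, 0, 1], "grip": 0, "delta_rot": [0, 0, 0]}, {"dp": [120, 0, 3], "grip": 0, "delta_rot": [0, 0, 0]}, {"dp": [180, 0, 4], "grip": 0, "delta_rot": [0, 0, 0]}, {"dp": [240, 0, 5], "grip": 0, "delta_rot": [0, 0, 0]}, {"dp": [300, 0, 6], "grip": 0, "delta_rot": [0, 0, 0]}]'

```text
clock: 15.58
tool_pos: [0.6227, -0.3136, 0.2495]
orientation: [[0.01, -0.0, 1.0], [-1.0, 0.0, 0.01], [-0.0, -1.0, -0.0]]
ft_force: [0.7, 0.1, -0.7]
finger_gap: 0.0506
```

```bash
python3 go.py .6235 -.357 .012 0
```

```text
t 15.57 pos [ 0.6227 -0.3136  0.2495] yaw 0.6 gap 0.0506 F [ 0.7067  0.0726 -0.7186] q [ 0.6497  0.645  -0.4006  1.3659  0.2562  1.1818  0.2344]
dp [43.4, 237.5, 0.4] rot [0.0, 0.01, -0.0]
```

arm_command --rows '[{"dp": [43, 20, 0], "grip": 0, "delta_rot": [0, 0, 0]}, {"dp": [43, 80, 0], "grip": 0, "delta_rot": [0, 0, 0]}, {"dp": [43, 140, 0], "grip": 0, "delta_rot": [0, 0, 0]}, {"dp": [43, 195, 0], "grip": 0, "delta_rot": [0, 0, 0]}, {"dp": [43, 220, 0], "grip": 0, "delta_rot": [0, 0, 0]}]'

```text
clock: 16.2
tool_pos: [0.6212, -0.3537, 0.0259]
orientation: [[0.01, -0.005, 1.0], [-1.0, 0.002, 0.01], [-0.002, -1.0, -0.005]]
ft_force: [0.1, -0.3, -0.2]
finger_gap: 0.0506
```

```bash
python3 go.py .6235 -.357 .012 0
python3 - <<'E'
from a import *
P=snap(); crop(P["side"],190,90,110,100,7,"s12.png")
E
```

```text
t 16.2 pos [ 0.6212 -0.3537  0.0259] yaw 0.6 gap 0.0506 F [ 0.056  -0.288  -0.1796] q [ 0.6565  0.9226 -0.3303  1.4256  0.3491  0.8569  0.2272]
dp [3.4, 13.9, 2.3] rot [0.005, 0.01, -0.002]
```

View pics/s12.png

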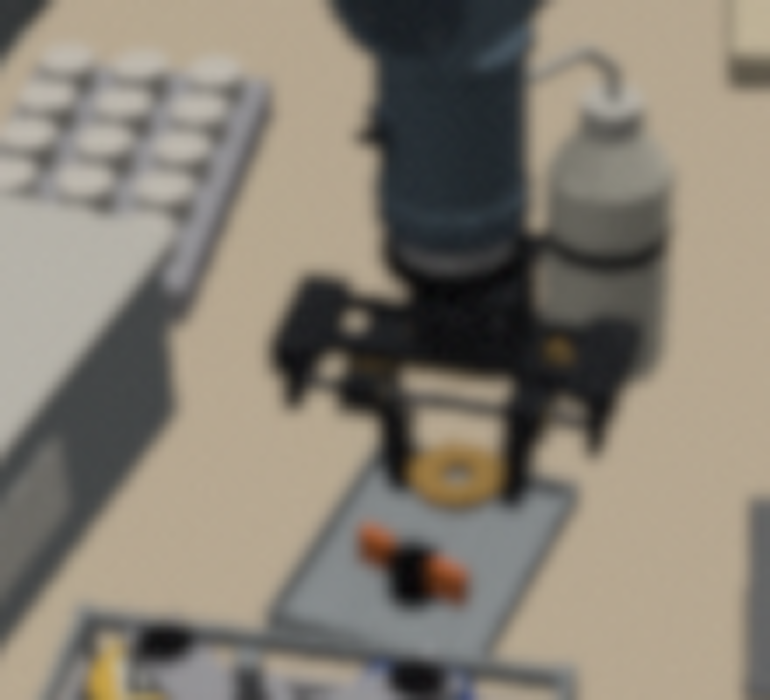

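arm_command --rows '[{"dp": [0, 8, 2], "grip": 0, "delta_rot": [0, 0, 0]}, {"dp": [0, 14, 2], "grip": 0, "delta_rot": [0, 0, 0]}, {"dp": [0, 14, 2], "grip": 0, "delta_rot": [0, 0, 0]}, {"dp": [0, 14, 2], "grip": 0.68, "delta_rot": [0, 0, 0]}, {"dp": [0, 14, 2], "grip": 0.68, "delta_rot": [0, 0, 0]}]'

```text
clock: 16.92
tool_pos: [0.6258, -0.3549, 0.0163]
orientation: [[0.01, 0.001, 1.0], [-1.0, -0.0, 0.01], [0.0, -1.0, 0.001]]
ft_force: [-0.0, -0.2, 0.0]
finger_gap: 0.0603
```

arm_command --rows '[{"dp": [0, 0, 0], "grip": 0.68, "delta_rot": [0, 0, 0]}, {"dp": [0, -20, 0], "grip": 0.7, "delta_rot": [0, 0, 0]}, {"dp": [0, -80, 0], "grip": 1, "delta_rot": [0, 0, 0]}, {"dp": [0, -140, 0], "grip": 1, "delta_rot": [0, 0, 0]}, {"dp": [0, -200, 0], "grip": 1, "delta_rot": [0, 0, 0]}]'

```text
clock: 17.55
tool_pos: [0.6256, -0.3547, 0.2195]
orientation: [[0.01, 0.002, 1.0], [-1.0, -0.001, 0.01], [0.001, -1.0, 0.002]]
ft_force: [-0.8, -0.4, 0.0]
finger_gap: 0.0875
```

```bash
python3 go.py .613 -.0113 .25 3
python3 - <<'E'
from a import *
P=snap(); crop(P["side"],170,120,130,110,6,"s13.png"); crop(P["top"],160,120,200,110,4,"t13.png")
E
```

```text
t 17.55 pos [ 0.6256 -0.3547  0.2195] yaw 0.6 gap 0.0875 F [-0.8497 -0.358   0.0026] q [ 0.6834  0.7082 -0.3867  1.3273  0.2715  1.156   0.2822]
dp [-343.5, -30.8, -9.1] rot [-0.001, -0.042, 0.001]
```

View pics/s13.png

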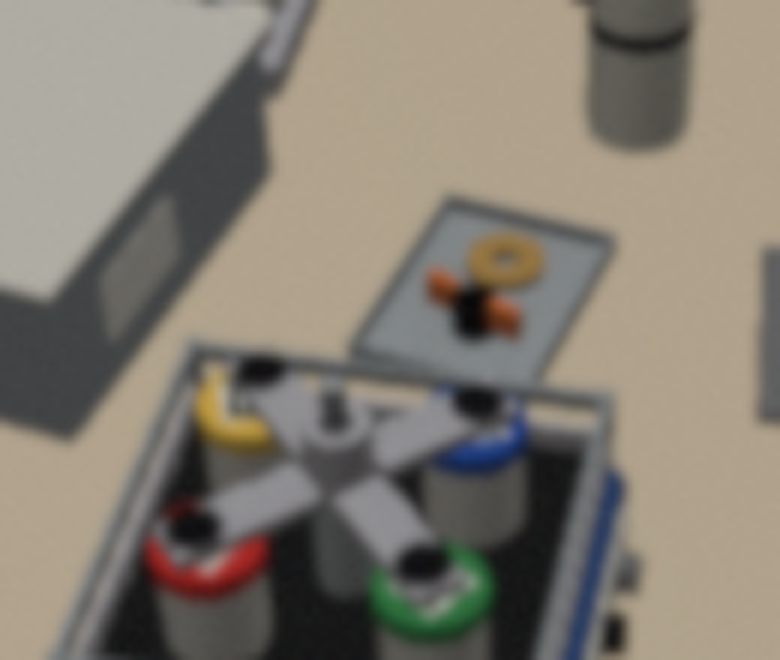

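View pics/t13.png

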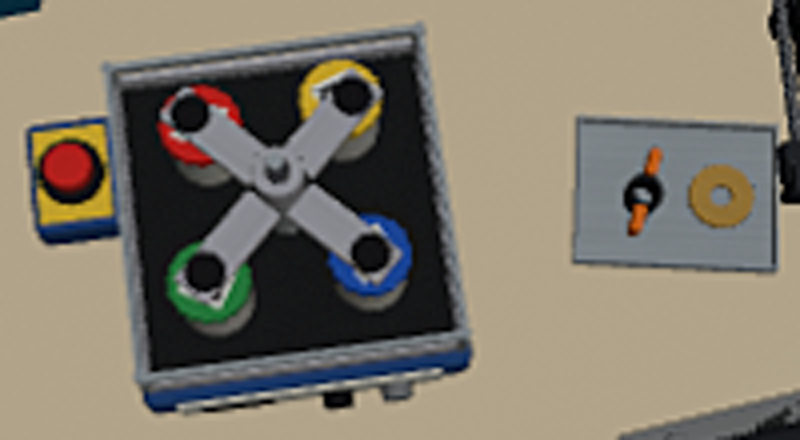

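Both parts lie in the dish (nut (643,195), washer (722,195)); jars unmoved. Now the star.

arm_command --rows '[{"dp": [-20, -31, 0], "grip": 1, "delta_rot": [0, -0.04, 0]}, {"dp": [-80, -31, -2], "grip": 1, "delta_rot": [0, -0.04, 0]}, {"dp": [-140, -31, -4], "grip": 1, "delta_rot": [0, -0.04, 0]}, {"dp": [-200, -31, -5], "grip": 1, "delta_rot": [0, -0.04, 0]}, {"dp": [-260, -31, -7], "grip": 1, "delta_rot": [0, -0.04, 0]}]'

```text
clock: 18.27
tool_pos: [0.6157, -0.0928, 0.2479]
orientation: [[0.05, 0.001, 0.999], [-0.999, -0.0, 0.05], [0.0, -1.0, 0.001]]
ft_force: [0.5, -0.1, 0.4]
finger_gap: 0.0878
```

arm_command --rows '[{"dp": [-50, 0, -1], "grip": 1, "delta_rot": [0, 0, 0]}, {"dp": [-84, 0, -2], "grip": 1, "delta_rot": [0, 0, 0]}, {"dp": [-84, 20, -2], "grip": 1, "delta_rot": [0, 0, 0]}, {"dp": [-84, 50, -2], "grip": 1, "delta_rot": [0, 0, 0]}, {"dp": [-84, 70, -2], "grip": 1, "delta_rot": [0, 0, 0]}]'

```text
clock: 18.9
tool_pos: [0.6094, -0.0111, 0.1762]
orientation: [[0.05, -0.0, 0.999], [-0.999, -0.0, 0.05], [0.0, -1.0, -0.0]]
ft_force: [0.8, -0.6, -0.6]
finger_gap: 0.0884
```

```bash
python3 go.py .6135 -.0115 .162 3
```

```text
t 18.9 pos [ 0.6094 -0.0111  0.1762] yaw 2.9 gap 0.0884 F [ 0.7882 -0.5944 -0.5892] q [ 0.2726  0.5833 -0.4588  1.6823  0.3054  0.948  -0.2502]
dp [0.7, 14.2, 4.1] rot [0.0, -0.002, 0.0]
```

arm_command --rows '[{"dp": [1, 7, 4], "grip": 1, "delta_rot": [0, 0, 0]}, {"dp": [1, 14, 4], "grip": 1, "delta_rot": [0, 0, 0]}, {"dp": [1, 14, 4], "grip": 0.3, "delta_rot": [0, 0, 0]}, {"dp": [1, 14, 4], "grip": 0, "delta_rot": [0, 0, 0]}, {"dp": [1, 14, 4], "grip": 0, "delta_rot": [0, 0, 0]}]' --grip_force 55

```text
clock: 19.52
tool_pos: [0.614, -0.0118, 0.1632]
orientation: [[0.05, 0.001, 0.999], [-0.999, -0.0, 0.05], [0.0, -1.0, 0.001]]
ft_force: [-0.0, 0.8, 0.7]
finger_gap: 0.0604
```

arm_command --rows '[{"dp": [0, 0, 0], "grip": 0, "delta_rot": [0, 0, 0]}, {"dp": [0, 0, 0], "grip": 0, "delta_rot": [0, 0, 0]}, {"dp": [0, 0, 0], "grip": 0, "delta_rot": [0, 0, 0]}]'

```text
clock: 19.9
tool_pos: [0.6141, -0.0118, 0.1629]
orientation: [[0.05, 0.001, 0.999], [-0.999, 0.0, 0.05], [0.0, -1.0, 0.001]]
ft_force: [2.1, 0.8, -0.0]
finger_gap: 0.0346
```

```bash
python3 go.py .6135 -.0115 .162 3
python3 - <<'E'
from a import *
P=snap(); crop(P["side"],170,120,130,110,6,"s14.png")
E
```

```text
t 19.9 pos [ 0.6141 -0.0118  0.1629] yaw 2.9 gap 0.0346 F [ 2.085   0.7988 -0.041 ] q [ 0.2672  0.6062 -0.4517  1.6794  0.3159  0.9282 -0.2554]
dp [-0.3, 0.9, -0.6] rot [-0.001, -0.002, 0.0]
```

View pics/s14.png

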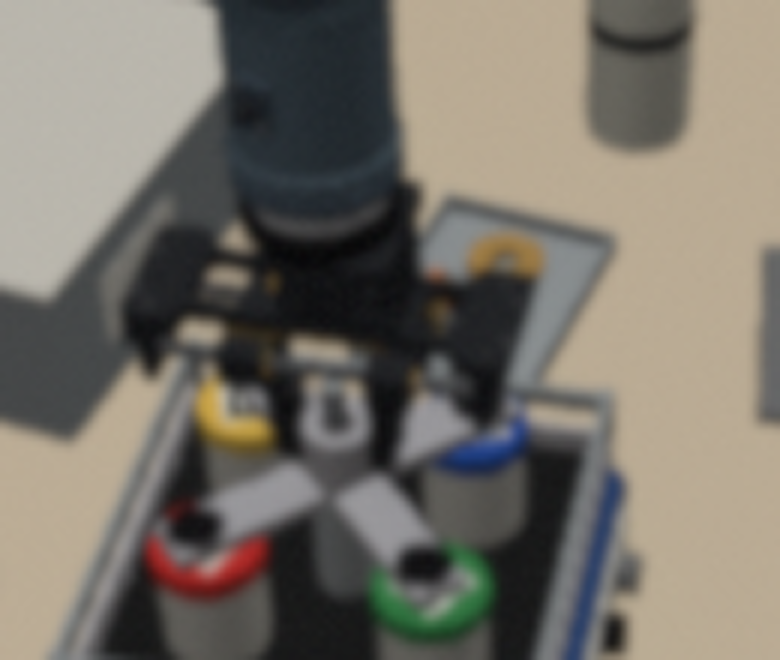

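Hub gripped. Lift straight.

arm_command --rows '[{"dp": [0, -10, 0], "grip": 0, "delta_rot": [0, 0, 0]}, {"dp": [0, -25, 0], "grip": 0, "delta_rot": [0, 0, 0]}, {"dp": [0, -45, 0], "grip": 0, "delta_rot": [0, 0, 0]}, {"dp": [0, -68, 0], "grip": 0, "delta_rot": [0, 0, 0]}, {"dp": [0, -90, 0], "grip": 0, "delta_rot": [0, 0, 0]}]'

```text
clock: 20.62
tool_pos: [0.6139, -0.0117, 0.2549]
orientation: [[0.05, 0.001, 0.999], [-0.999, -0.0, 0.05], [0.0, -1.0, 0.001]]
ft_force: [0.3, -0.0, -3.2]
finger_gap: 0.0341
```

arm_command --rows '[{"dp": [0, -20, 0], "grip": 0, "delta_rot": [0, 0, 0]}, {"dp": [0, -30, 0], "grip": 0, "delta_rot": [0, 0, 0]}]'

```text
clock: 20.88
tool_pos: [0.6143, -0.0116, 0.285]
orientation: [[0.05, 0.003, 0.999], [-0.999, -0.0, 0.05], [0.0, -1.0, 0.003]]
ft_force: [0.0, 0.6, -3.1]
finger_gap: 0.0341
```

```bash
python3 go.py .453 .366 .275 3
python3 - <<'E'
from a import *
P=snap(); crop(P["side"],170,100,130,110,6,"s15.png")
E
```

```text
t 20.88 pos [ 0.6143 -0.0116  0.285 ] yaw 2.9 gap 0.0341 F [ 0.0135  0.5558 -3.1348] q [ 0.297   0.4768 -0.4926  1.5677  0.24    1.155  -0.1958]
dp [-385.2, 9.6, -142.2] rot [-0.003, -0.002, 0.0]
```

View pics/s15.png

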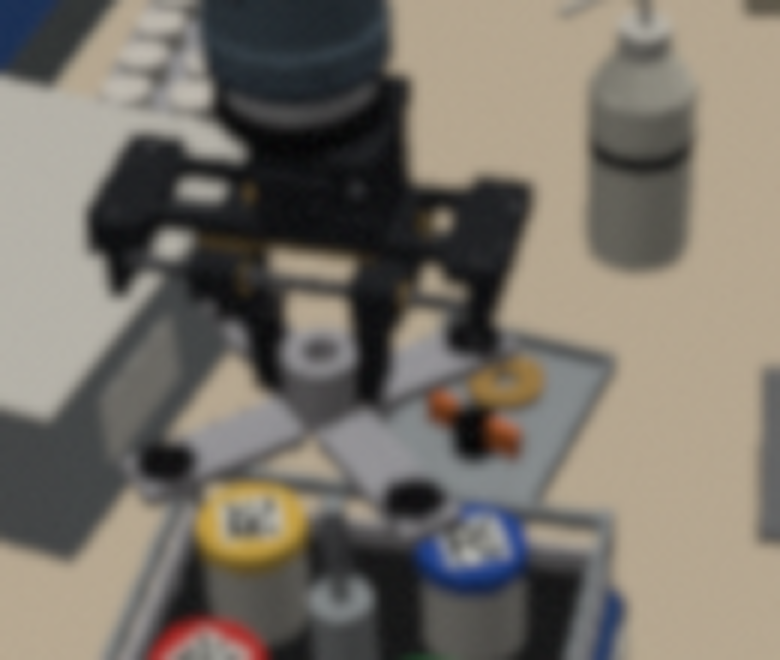

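Star is clear of the stud (top of stud at (345,590), star above). Carry to the mat.

arm_command --rows '[{"dp": [-35, 5, -13], "grip": 0, "delta_rot": [0, 0, 0]}, {"dp": [-80, 5, -30], "grip": 0, "delta_rot": [0, 0, 0]}, {"dp": [-130, 5, -48], "grip": 0, "delta_rot": [0, 0, 0]}, {"dp": [-180, 5, -66], "grip": 0, "delta_rot": [0, 0, 0]}, {"dp": [-230, 5, -85], "grip": 0, "delta_rot": [0, 0, 0]}]'

```text
clock: 21.6
tool_pos: [0.5162, 0.2149, 0.2771]
orientation: [[0.05, -0.001, 0.999], [-0.999, -0.0, 0.05], [0.0, -1.0, -0.001]]
ft_force: [0.1, -0.6, -3.1]
finger_gap: 0.0345
```

arm_command --rows '[{"dp": [-50, 0, -19], "grip": 0, "delta_rot": [0, 0, 0]}, {"dp": [-95, 0, -35], "grip": 0, "delta_rot": [0, 0, 0]}, {"dp": [-130, 10, -48], "grip": 0, "delta_rot": [0, 0, 0]}, {"dp": [-152, 30, -56], "grip": 0, "delta_rot": [0, 0, 0]}, {"dp": [-155, 60, -57], "grip": 0, "delta_rot": [0, 0, 0]}]'

```text
clock: 22.22
tool_pos: [0.4512, 0.3681, 0.2173]
orientation: [[0.053, 0.0, 0.999], [-0.999, 0.002, 0.053], [-0.002, -1.0, 0.0]]
ft_force: [0.1, 0.3, -2.9]
finger_gap: 0.0345
```

```bash
python3 go.py .453 .366 .024 3
```

```text
t 22.23 pos [0.4512 0.3681 0.2173] yaw 3.1 gap 0.0345 F [ 0.1409  0.2566 -2.8507] q [-0.3244  0.5136 -0.5912  1.7179  0.328   1.0092 -0.9788]
dp [2.6, 193.3, 1.6] rot [-0.0, 0.001, -0.002]
```

arm_command --rows '[{"dp": [2, 45, 2], "grip": 0, "delta_rot": [0, 0, 0]}, {"dp": [2, 95, 2], "grip": 0, "delta_rot": [0, 0, 0]}, {"dp": [2, 140, 2], "grip": 0, "delta_rot": [0, 0, 0]}, {"dp": [2, 170, 2], "grip": 0, "delta_rot": [0, 0, 0]}, {"dp": [2, 182, 2], "grip": 0, "delta_rot": [0, 0, 0]}]'

```text
clock: 22.85
tool_pos: [0.4535, 0.3626, 0.0335]
orientation: [[0.05, -0.003, 0.999], [-0.999, -0.003, 0.05], [0.002, -1.0, -0.003]]
ft_force: [0.7, 0.5, -2.6]
finger_gap: 0.0339
```

arm_command --rows '[{"dp": [0, 3, 0], "grip": 0, "delta_rot": [0, 0, 0]}, {"dp": [0, 7, 0], "grip": 0, "delta_rot": [0, 0, 0]}, {"dp": [0, 10, 0], "grip": 0, "delta_rot": [0, 0, 0]}, {"dp": [0, 10, 0], "grip": 0, "delta_rot": [0, 0, 0]}]'

```text
clock: 23.35
tool_pos: [0.455, 0.3638, 0.0261]
orientation: [[0.05, 0.0, 0.999], [-0.999, 0.0, 0.05], [-0.0, -1.0, 0.001]]
ft_force: [-0.7, 0.2, -3.3]
finger_gap: 0.0338
```

arm_command --rows '[{"dp": [0, 3, 0], "grip": 0, "delta_rot": [0, 0, 0]}, {"dp": [0, 6, 0], "grip": 0, "delta_rot": [0, 0, 0]}, {"dp": [0, 6, 0], "grip": 0, "delta_rot": [0, 0, 0]}]'

```text
clock: 23.72
tool_pos: [0.4549, 0.3638, 0.02]
orientation: [[0.05, 0.0, 0.999], [-0.999, -0.0, 0.05], [0.0, -1.0, 0.0]]
ft_force: [0.0, -1.3, 1.5]
finger_gap: 0.0345
```

Contact (load went from -3.3 to +1.5 N). Release and rise.

arm_command --rows '[{"dp": [0, 0, 0], "grip": 0.7, "delta_rot": [0, 0, 0]}, {"dp": [0, 0, 0], "grip": 0.7, "delta_rot": [0, 0, 0]}, {"dp": [0, -10, 0], "grip": 0.7, "delta_rot": [0, 0, 0]}, {"dp": [0, -50, 0], "grip": 0.7, "delta_rot": [0, 0, 0]}, {"dp": [0, -110, 0], "grip": 0.7, "delta_rot": [0, 0, 0]}]'

```text
clock: 24.35
tool_pos: [0.4539, 0.363, 0.1303]
orientation: [[0.05, -0.002, 0.999], [-0.999, -0.002, 0.05], [0.001, -1.0, -0.002]]
ft_force: [1.2, 0.4, 0.2]
finger_gap: 0.0617
```

arm_command --rows '[{"dp": [0, -60, 0], "grip": 0.8, "delta_rot": [0, 0, 0]}, {"dp": [30, -110, 0], "grip": 0.8, "delta_rot": [0, 0, 0]}, {"dp": [80, -140, 0], "grip": 0.8, "delta_rot": [0, 0, 0]}, {"dp": [140, -160, 0], "grip": 0.8, "delta_rot": [0, 0, 0]}, {"dp": [200, -180, 0], "grip": 0.8, "delta_rot": [0, 0, 0]}]'

```text
clock: 24.98
tool_pos: [0.4645, 0.1637, 0.3107]
orientation: [[0.051, 0.001, 0.999], [-0.999, 0.0, 0.051], [0.0, -1.0, 0.001]]
ft_force: [0.1, -0.0, 0.3]
finger_gap: 0.0707
```

```bash
python3 go.py .42 -.34 .25 70
python3 - <<'E'
from a import *
P=snap(); cv2.imwrite("pics/s16.png",P["side"]["frame"]);crop(P["side"],140,160,180,200,4,"s16.png"); cv2.imwrite("pics/t16.png",P["top"]["frame"])
E
```

```text
t 24.98 pos [0.4645 0.1637 0.3107] yaw 2.9 gap 0.0707 F [ 0.128  -0.0209  0.284 ] q [ 0.0977  0.2422 -0.6173  1.8332  0.1561  1.1131 -0.5242]
dp [500.8, 60.6, -70.1] rot [-0.001, -1.171, 0.001]
```

View pics/s16.png

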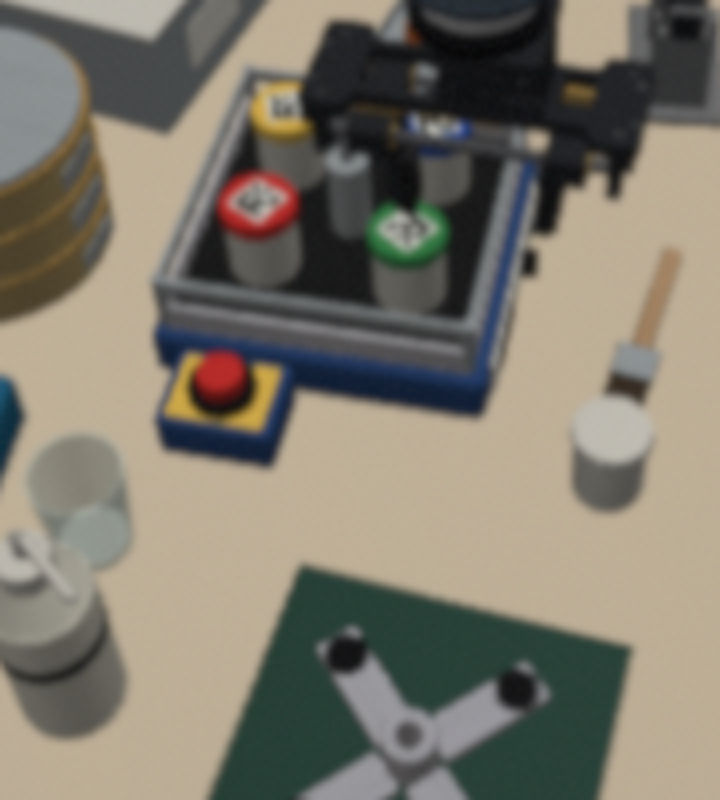

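View pics/t16.png

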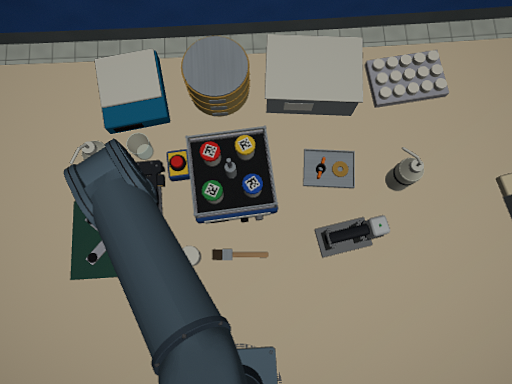

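Star lies on the mat (hub at (408,735) in the side crop), all four labels are now visible, nothing disturbed. Now refine the scanner pose with a projected-box overlay, and the label positions.

```bash
cat > ov.py <<'E'
from a import *
def box(x0,x1,y0,y1,z0,z1): return np.array([[x,y,z] for x in(x0,x1) for y in(y0,y1) for z in(z0,z1)])/1000.
E=[(0,1),(0,2),(1,3),(2,3),(4,5),(4,6),(5,7),(6,7),(0,4),(1,5),(2,6),(3,7)]
def overlay(p,x,y,z,th,win,f,name):
    th=np.radians(th); R=np.array([[np.cos(th),-np.sin(th),0],[np.sin(th),np.cos(th),0],[0,0,1]])
    X,Y,W,H=win; im=cv2.resize(p["frame"][Y:Y+H,X:X+W],None,fx=f,fy=f,interpolation=cv2.INTER_CUBIC)
    for b,c in((box(-105,20,-16,16,-17,17),(0,255,0)),(box(20,70,-26,26,-63,32),(0,0,255)),(box(-95,-81,-27,27,-112,1),(255,255,0)),(box(-5,9,-27,27,-112,1),(255,255,0))):
        uv=((proj(p,b@R.T+[x,y,z])-[X,Y]+.5)*f-.5)
        for i,j in E: cv2.line(im,tuple(int(v) for v in uv[i]),tuple(int(v) for v in uv[j]),c,1)
    cv2.imwrite("pics/"+name,im)
E
python3 - <<'E'
from ov import *
P=load()
overlay(P["top"],.4158,-.3673,.112,-79.5,(310,205,90,60),8,"ot.png")
overlay(P["side"],.4158,-.3673,.112,-79.5,(285,120,50,75),8,"os.png")
E
```

```text
(no output)
```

View pics/ot.png

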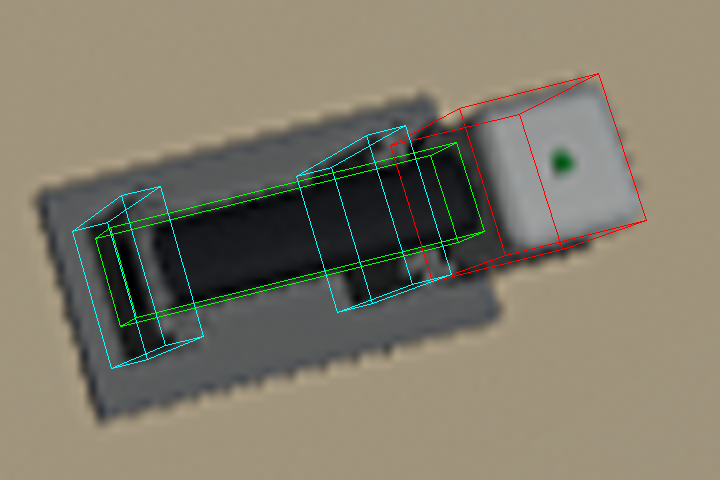

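View pics/os.png

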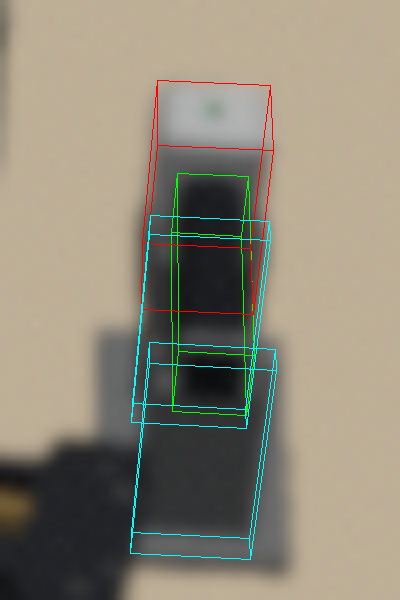

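```bash
python3 go.py .4102 -.341 .26 10.5
python3 - <<'E'
from a import *
P=load()
for t in ["label_red","label_yellow","label_green","label_blue"]:
    print(t,[[ (np.array(d["bbox"]).round(1).tolist(),round(d["confidence"],2)) for d in models.spot_in(P[n],t)][:2] for n in P])
crop(P["top"],190,125,90,85,8,"t17.png")
crop(P["side"],175,170,95,75,8,"s17.png")
E
```

```text
t 25.07 pos [0.4667 0.1586 0.3115] yaw 2.3 gap 0.0705 F [-0.3708 -0.0102 -0.0399] q [ 0.102   0.2403 -0.6117  1.8326  0.1582  1.1139 -0.5262]
dp [496.8, 52.8, -76.6] rot [-0.004, -0.143, 0.004]
label_red [[([197.3, 203.2, 18.8, 28.7], 0.56)], [([200.7, 142.8, 22.1, 25.4], 0.75)]]
label_yellow [[([203.2, 182.0, 17.8, 25.0], 0.82)], [([237.2, 133.9, 18.6, 26.1], 0.94), ([70.8, 140.2, 31.5, 26.3], 0.5)]]
label_green [[([231.4, 209.5, 20.6, 29.3], 0.92)], [([202.2, 180.6, 20.5, 22.4], 0.85), ([165.9, 126.6, 112.4, 96.7], 0.71)]]
label_blue [[([241.0, 186.6, 16.5, 26.0], 0.63)], [([243.4, 175.7, 18.3, 19.0], 0.61), ([325.4, 216.8, 63.8, 25.8], 0.36)]]
```

View pics/t17.png

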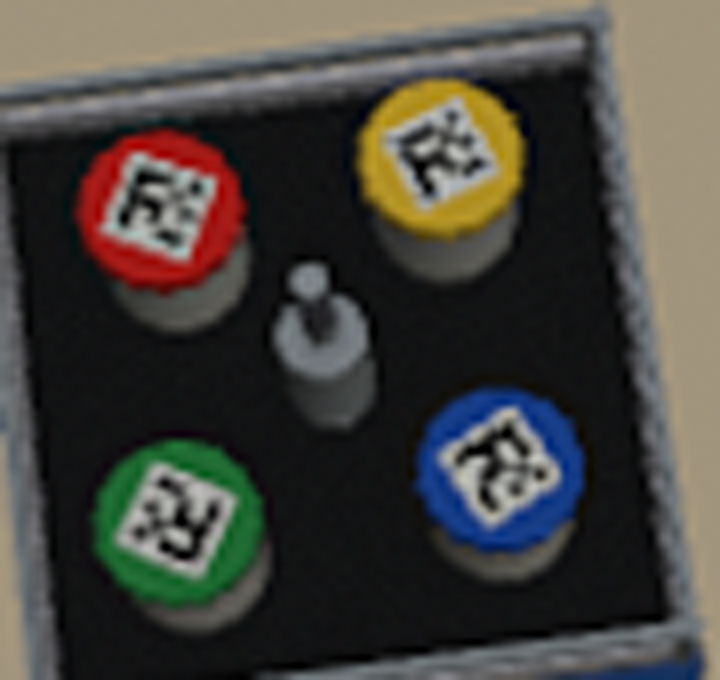

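View pics/s17.png

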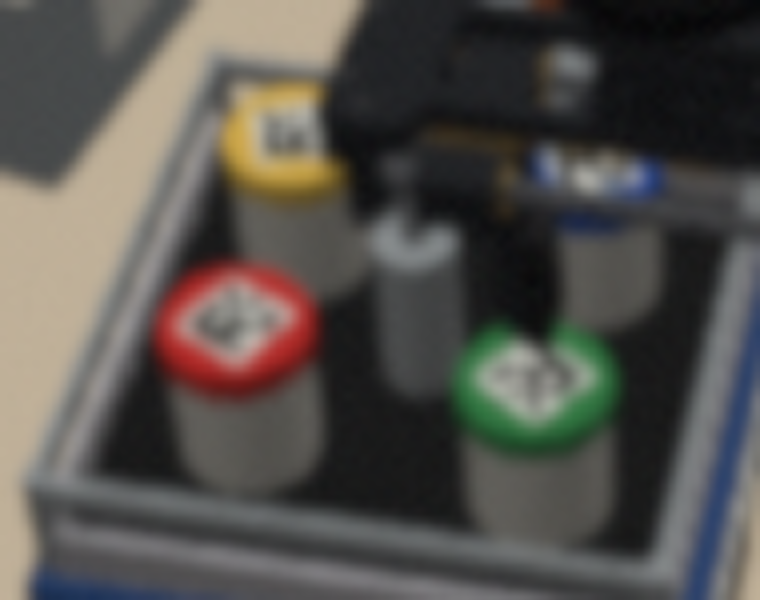

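Labels clearly seen in the top crop: red (161,207), yellow (443,153), green (178,521), blue (500,468). Move to the scanner.

arm_command --rows '[{"dp": [55, 5, -8], "grip": 0.9, "delta_rot": [0, -0.03, 0]}, {"dp": [110, 10, -16], "grip": 0.9, "delta_rot": [0, -0.06, 0]}, {"dp": [165, 15, -25], "grip": 0.9, "delta_rot": [0, -0.09, 0]}, {"dp": [220, 20, -33], "grip": 0.9, "delta_rot": [0, -0.12, 0]}, {"dp": [275, 25, -42], "grip": 0.9, "delta_rot": [0, -0.14, 0]}]'

```text
clock: 26.1
tool_pos: [0.4365, -0.1123, 0.284]
orientation: [[0.191, 0.0, 0.982], [-0.982, 0.0, 0.191], [-0.0, -1.0, 0.0]]
ft_force: [1.7, 1.0, 0.6]
finger_gap: 0.0795
```

```bash
python3 go.py .4102 -.341 .26 10.5
python3 - <<'E'
from a import *
P=load(); T,S=P["top"],P["side"]
f=lambda x,y,X,Y:((x+.5)/8-.5+X,(y+.5)/8-.5+Y)
for n,c in dict(red=(161,207),yellow=(443,153),green=(178,521),blue=(500,468)).items(): print(n,atz(T,f(*c,190,125),.144))
print("side red",atz(S,f(238,318,175,170),.144),"green",atz(S,f(533,380,175,170),.144))
print(tri(T,f(161,207,190,125),S,f(238,318,175,170)),tri(T,f(178,521,190,125),S,f(533,380,175,170)))
E
```

```text
t 26.1 pos [ 0.4365 -0.1123  0.284 ] yaw 11.0 gap 0.0795 F [1.7453 0.95   0.5706] q [ 0.5553  0.168  -0.4462  1.9682  0.0844  1.023   0.2631]
dp [219.4, 24.0, -69.5] rot [-0.0, 0.009, -0.0]
red [0.6664 0.0444 0.144 ]
yellow [ 0.6808 -0.0578  0.144 ]
green [0.5506 0.0425 0.144 ]
blue [ 0.563  -0.0715  0.144 ]
side red [0.6667 0.0428 0.144 ] green [0.5518 0.0437 0.144 ]
(array([0.666 , 0.0442, 0.1456]), np.float64(0.0001510505178980354)) (array([0.5515, 0.0426, 0.1426]), np.float64(0.0012048053987028184))
```

Label measurements from both views agree within 2 mm.

arm_command --rows '[{"dp": [55, 5, -17], "grip": 1, "delta_rot": [0, 0.01, 0]}, {"dp": [110, 12, -35], "grip": 1, "delta_rot": [0, 0.01, 0]}, {"dp": [165, 18, -52], "grip": 1, "delta_rot": [0, 0.01, 0]}, {"dp": [205, 24, -65], "grip": 1, "delta_rot": [0, 0.01, 0]}, {"dp": [219, 30, -69], "grip": 1, "delta_rot": [0, 0.01, 0]}]'

```text
clock: 26.72
tool_pos: [0.4097, -0.3413, 0.2534]
orientation: [[0.177, -0.001, 0.984], [-0.984, 0.0, 0.177], [-0.0, -1.0, -0.001]]
ft_force: [-0.1, 0.7, -0.1]
finger_gap: 0.0882
```

```bash
python3 go.py .4102 -.341 .094 10.5
```

```text
t 26.73 pos [ 0.4097 -0.3413  0.2534] yaw 10.2 gap 0.0882 F [-0.0595  0.7257 -0.1449] q [ 0.8361  0.3373 -0.28    1.8195  0.1092  1.0004  0.6895]
dp [-0.1, 159.4, 0.7] rot [0.001, -0.006, -0.0]
```

arm_command --rows '[{"dp": [0, 40, 1], "grip": 1, "delta_rot": [0, -0.005, 0]}, {"dp": [0, 75, 1], "grip": 1, "delta_rot": [0, -0.005, 0]}, {"dp": [0, 100, 1], "grip": 1, "delta_rot": [0, -0.005, 0]}, {"dp": [0, 110, 1], "grip": 1, "delta_rot": [0, -0.005, 0]}, {"dp": [0, 110, 1], "grip": 1, "delta_rot": [0, -0.005, 0]}]'

```text
clock: 27.35
tool_pos: [0.4116, -0.3382, 0.1441]
orientation: [[0.185, -0.0, 0.983], [-0.983, 0.001, 0.185], [-0.001, -1.0, -0.0]]
ft_force: [0.3, 0.2, 0.1]
finger_gap: 0.0879
```

```bash
python3 go.py .4102 -.341 .094 10.5
python3 - <<'E'
from a import *
P=snap(); crop(P["side"],270,90,90,100,7,"s18.png"); crop(P["top"],300,190,110,80,7,"t18.png")
E
```

```text
t 27.35 pos [ 0.4116 -0.3382  0.1441] yaw 10.7 gap 0.0879 F [0.2727 0.2113 0.1187] q [ 0.8071  0.4821 -0.2587  1.9126  0.1706  0.7688  0.6401]
dp [2.5, 50.1, -1.8] rot [0.0, 0.003, -0.001]
```

View pics/s18.png

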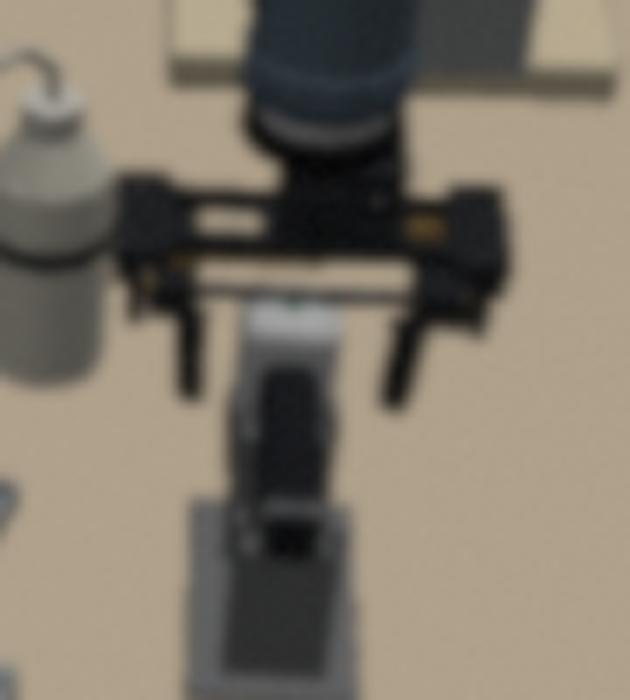

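View pics/t18.png

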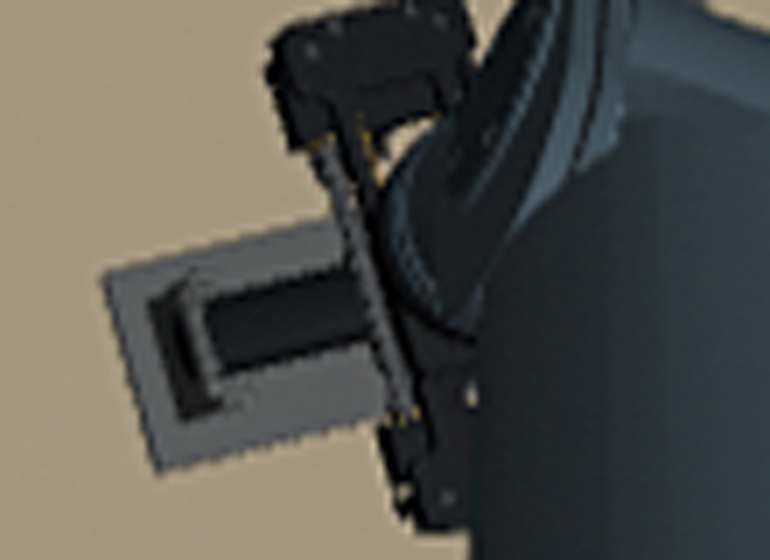

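Fingers straddle the handle symmetrically and between the forks. Descend and close.

arm_command --rows '[{"dp": [2, 15, -2], "grip": 1, "delta_rot": [0, 0, 0]}, {"dp": [2, 32, -2], "grip": 1, "delta_rot": [0, 0, 0]}, {"dp": [2, 45, -2], "grip": 1, "delta_rot": [0, 0, 0]}, {"dp": [2, 50, -2], "grip": 1, "delta_rot": [0, 0, 0]}, {"dp": [2, 50, -2], "grip": 0.6, "delta_rot": [0, 0, 0]}]' --grip_force 40

```text
clock: 28.08
tool_pos: [0.4094, -0.3414, 0.0938]
orientation: [[0.184, -0.001, 0.983], [-0.983, 0.001, 0.184], [-0.001, -1.0, -0.0]]
ft_force: [-0.6, -1.1, -0.4]
finger_gap: 0.0802
```

arm_command --rows '[{"dp": [0, 0, 0], "grip": 0.3, "delta_rot": [0, 0, 0]}, {"dp": [0, 0, 0], "grip": 0, "delta_rot": [0, 0, 0]}, {"dp": [0, 0, 0], "grip": 0, "delta_rot": [0, 0, 0]}, {"dp": [0, 0, 0], "grip": 0, "delta_rot": [0, 0, 0]}, {"dp": [0, 0, 0], "grip": 0, "delta_rot": [0, 0, 0]}]'

```text
clock: 28.7
tool_pos: [0.4096, -0.3416, 0.0943]
orientation: [[0.184, 0.0, 0.983], [-0.983, -0.0, 0.184], [0.0, -1.0, 0.0]]
ft_force: [0.1, -0.8, 1.8]
finger_gap: 0.0321
```

```bash
python3 go.py .4102 -.341 .094 10.5
```

```text
t 28.7 pos [ 0.4096 -0.3416  0.0943] yaw 10.6 gap 0.0321 F [ 0.061  -0.8177  1.8133] q [ 0.7949  0.5614 -0.2361  1.9363  0.2027  0.6663  0.6188]
dp [-0.5, 0.3, 0.7] rot [-0.0, 0.002, 0.0]
```

Gripped at (.4096,-.3416,.0943), yaw 10.6° (the pose to return to). Lift.

arm_command --rows '[{"dp": [0, -10, 0], "grip": 0, "delta_rot": [0, 0, 0]}, {"dp": [0, -30, 0], "grip": 0, "delta_rot": [0, 0, 0]}, {"dp": [0, -65, 0], "grip": 0, "delta_rot": [0, 0, 0]}, {"dp": [0, -115, 0], "grip": 0, "delta_rot": [0, 0, 0]}, {"dp": [0, -165, 0], "grip": 0, "delta_rot": [0, 0, 0]}]'

```text
clock: 29.32
tool_pos: [0.409, -0.3413, 0.261]
orientation: [[0.184, -0.001, 0.983], [-0.983, 0.0, 0.184], [-0.001, -1.0, -0.0]]
ft_force: [1.0, 0.3, -2.2]
finger_gap: 0.0317
```

arm_command --rows '[{"dp": [0, -30, 0], "grip": 0, "delta_rot": [0, 0, 0]}, {"dp": [0, -36, 0], "grip": 0, "delta_rot": [0, 0, 0]}]'

```text
clock: 29.58
tool_pos: [0.4101, -0.3421, 0.2974]
orientation: [[0.184, 0.003, 0.983], [-0.983, -0.002, 0.184], [0.003, -1.0, 0.002]]
ft_force: [0.4, 0.9, -1.9]
finger_gap: 0.0321
```

Run:
```python
from a import *
P=snap(); s=env.state(); print(s["tool_pos"],s["finger_gap"],s["ft_force"])
crop(P["side"],270,60,110,130,5,"s19.png"); cv2.imwrite("pics/t19.png",P["top"]["frame"])
```

```text
[ 0.4092 -0.3414  0.295 ] 0.03180891378537527 [ 0.095  -0.2073 -3.3588]
```

View pics/s19.png

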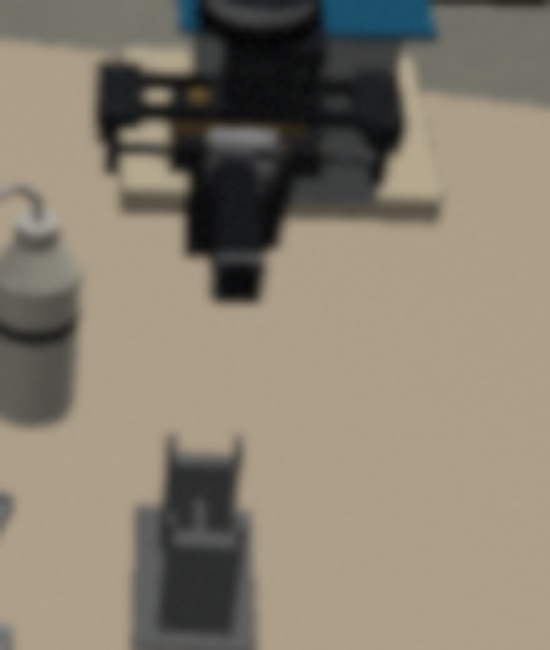

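View pics/t19.png

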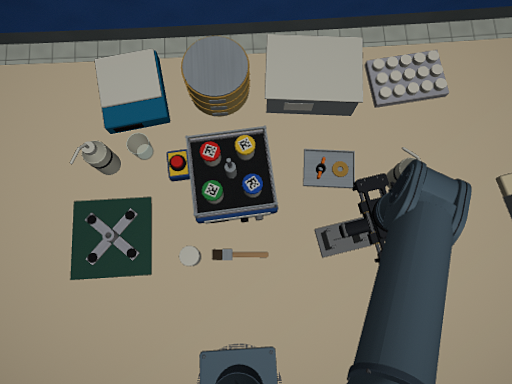

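Scanner is out of the stand, level in the hand; star centred on mat, jars in place. To the red label: TCP target = label + (-13, +71) mm.

```bash
python3 go.py .653 .1155 .289 10.6
```

```text
t 29.68 pos [ 0.4092 -0.3414  0.295 ] yaw 10.6 gap 0.0318 F [ 0.095  -0.2073 -3.3588] q [ 0.8485  0.2939 -0.2911  1.7717  0.0941  1.0897  0.7106]
dp [-404.3, 6.0, 323.7] rot [0.0, -0.0, -0.0]
```

arm_command --rows '[{"dp": [-30, -8, 24], "grip": 0, "delta_rot": [0, 0, 0]}, {"dp": [-70, -8, 56], "grip": 0, "delta_rot": [0, 0, 0]}, {"dp": [-110, -8, 88], "grip": 0, "delta_rot": [0, 0, 0]}, {"dp": [-150, -8, 120], "grip": 0, "delta_rot": [0, 0, 0]}, {"dp": [-190, -8, 152], "grip": 0, "delta_rot": [0, 0, 0]}]'

```text
clock: 30.3
tool_pos: [0.5235, -0.1253, 0.3012]
orientation: [[0.184, -0.003, 0.983], [-0.983, 0.001, 0.184], [-0.001, -1.0, -0.003]]
ft_force: [-0.8, -0.7, -2.0]
finger_gap: 0.0316
```

arm_command --rows '[{"dp": [-40, 0, 32], "grip": 0, "delta_rot": [0, 0, 0]}, {"dp": [-80, 0, 64], "grip": 0, "delta_rot": [0, 0, 0]}, {"dp": [-120, 2, 96], "grip": 0, "delta_rot": [0, 0, 0]}, {"dp": [-160, 4, 128], "grip": 0, "delta_rot": [0, 0, 0]}, {"dp": [-200, 6, 160], "grip": 0, "delta_rot": [0, 0, 0]}]'

```text
clock: 30.92
tool_pos: [0.6441, 0.1003, 0.2945]
orientation: [[0.184, -0.004, 0.983], [-0.983, -0.001, 0.184], [0.0, -1.0, -0.004]]
ft_force: [0.5, -1.0, -1.5]
finger_gap: 0.0319
```

```bash
python3 go.py .653 .1155 .289 10.6;python3 - <<'E'
from a import *
P=snap(); crop(P["side"],160,130,130,110,6,"s20.png"); crop(P["top"],150,110,130,110,6,"t20.png")
E
```

```text
t 30.93 pos [0.6441 0.1003 0.2945] yaw 10.6 gap 0.0319 F [ 0.5113 -0.9779 -1.5024] q [ 0.0831  0.5361 -0.4601  1.4464  0.2435  1.2198 -0.2208]
dp [-13.3, 5.5, 11.6] rot [0.004, 0.0, 0.0]
```

View pics/s20.png

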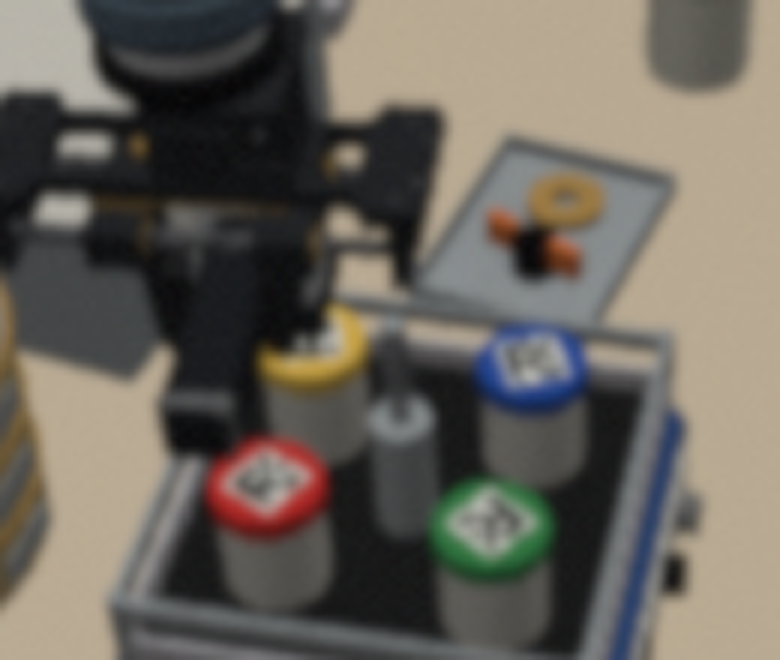

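View pics/t20.png

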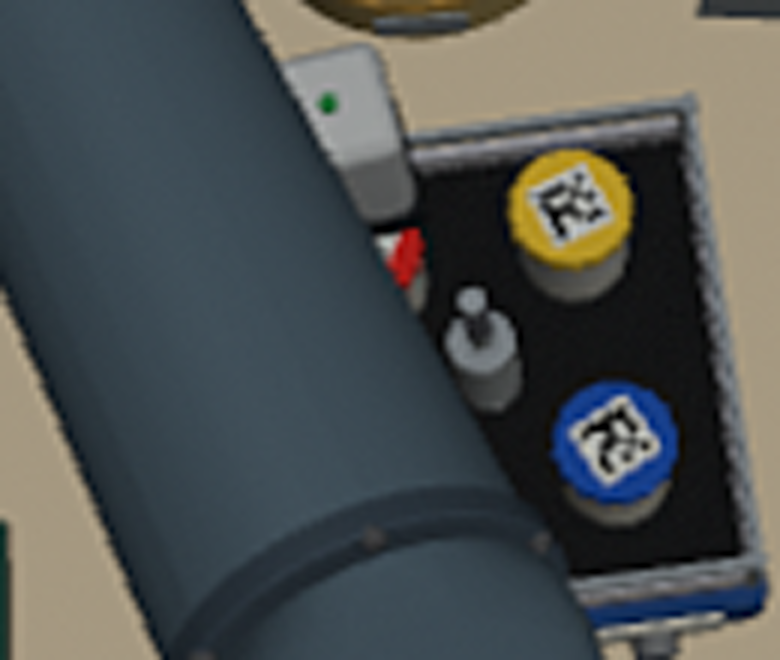

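Scanner near red; finish the approach, then hold still.

arm_command --rows '[{"dp": [-8, 3, 6], "grip": 0, "delta_rot": [0, 0, 0]}, {"dp": [-12, 5, 10], "grip": 0, "delta_rot": [0, 0, 0]}, {"dp": [-12, 5, 10], "grip": 0, "delta_rot": [0, 0, 0]}, {"dp": [-12, 5, 10], "grip": 0, "delta_rot": [0, 0, 0]}]'

```text
clock: 31.52
tool_pos: [0.652, 0.1119, 0.2923]
orientation: [[0.183, 0.0, 0.983], [-0.983, -0.0, 0.183], [0.0, -1.0, -0.0]]
ft_force: [0.2, -0.7, -2.4]
finger_gap: 0.0315
```

```bash
cat > led.py <<'E'
from m import *
import sys
x,y,n=float(sys.argv[1]),float(sys.argv[2]),sys.argv[3]
E
python3 go.py .653 .1155 .289 10.6;python3 - <<'E'
from a import *
P=snap(); crop(P["side"],160,130,130,110,6,"s21.png"); crop(P["top"],150,110,130,110,6,"t21.png")
E
```

```text
t 31.52 pos [0.652  0.1119 0.2923] yaw 10.5 gap 0.0315 F [ 0.187  -0.7259 -2.4136] q [ 0.0622  0.5533 -0.4581  1.4243  0.2504  1.2218 -0.2383]
dp [-3.4, 3.3, 1.6] rot [0.0, -0.001, 0.0]
```

View pics/s21.png

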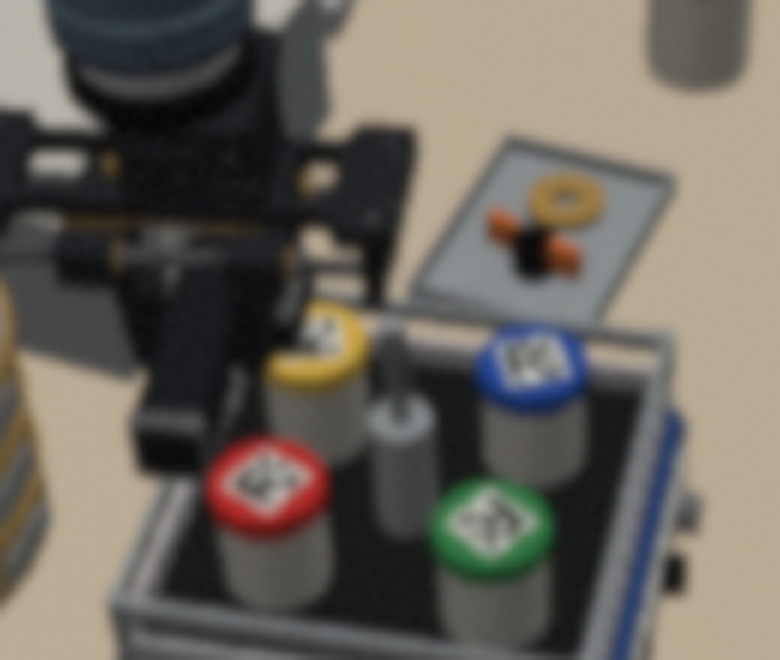

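View pics/t21.png

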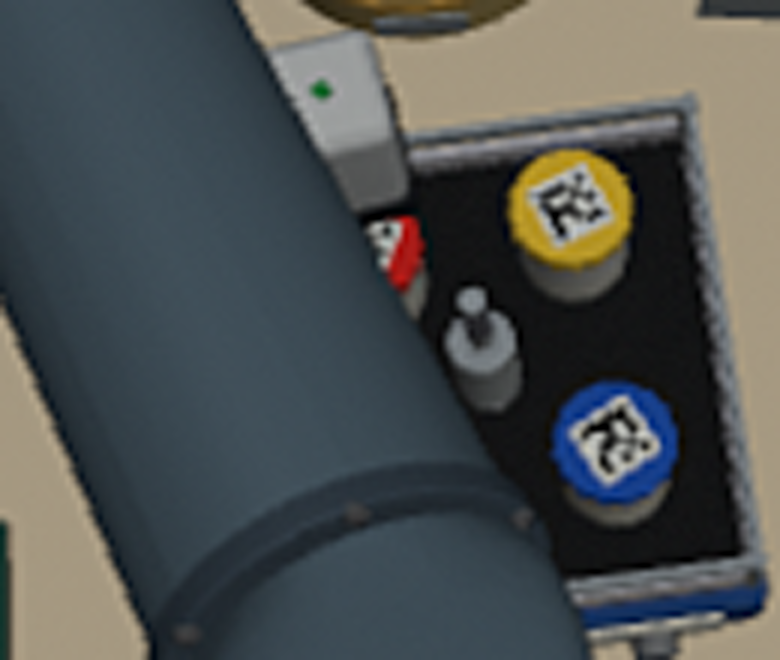

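Run:
```python
from a import *
P=load(); T=P["top"]
f=lambda x,y:((x+.5)/6-.5+150,(y+.5)/6-.5+110)
z=.2923+.0504
print("LED",atz(T,f(321,90),z))
tcp=np.array([.652,.1119]); u=np.array([.183,-.983])
print("pred window",tcp+.0725*u, "yellow",atz(T,f(572,207),.144),"blue",atz(T,f(615,441),.144))
```

```text
LED [0.6661 0.0386 0.3427]
pred window [0.6653 0.0406] yellow [ 0.6796 -0.0577  0.144 ] blue [ 0.5629 -0.0716  0.144 ]
```

LED measures over (.666,.039); label is at (.666,.044): shift 4 mm and hold over two seconds.

arm_command --rows '[{"dp": [-4, 3, 1], "grip": 0, "delta_rot": [0, 0, 0]}, {"dp": [-4, 3, 1], "grip": 0, "delta_rot": [0, 0, 0]}, {"dp": [-4, 3, 1], "grip": 0, "delta_rot": [0, 0, 0]}, {"dp": [-4, 3, 1], "grip": 0, "delta_rot": [0, 0, 0]}, {"dp": [-4, 3, 1], "grip": 0, "delta_rot": [0, 0, 0]}]'

```text
clock: 32.25
tool_pos: [0.6524, 0.1168, 0.2893]
orientation: [[0.184, 0.0, 0.983], [-0.983, -0.0, 0.184], [0.0, -1.0, 0.0]]
ft_force: [0.3, 0.0, -2.7]
finger_gap: 0.0319
```

arm_command --rows '[{"dp": [0, 0, 0], "grip": 0, "delta_rot": [0, 0, 0]}, {"dp": [0, 0, 0], "grip": 0, "delta_rot": [0, 0, 0]}, {"dp": [0, 0, 0], "grip": 0, "delta_rot": [0, 0, 0]}, {"dp": [0, 0, 0], "grip": 0, "delta_rot": [0, 0, 0]}, {"dp": [0, 0, 0], "grip": 0, "delta_rot": [0, 0, 0]}]'

```text
clock: 32.88
tool_pos: [0.6523, 0.1169, 0.2892]
orientation: [[0.184, -0.0, 0.983], [-0.983, -0.0, 0.184], [0.0, -1.0, -0.0]]
ft_force: [-0.5, -0.7, -2.1]
finger_gap: 0.0317
```

arm_command --rows '[{"dp": [0, 0, 0], "grip": 0, "delta_rot": [0, 0, 0]}, {"dp": [0, 0, 0], "grip": 0, "delta_rot": [0, 0, 0]}, {"dp": [0, 0, 0], "grip": 0, "delta_rot": [0, 0, 0]}, {"dp": [0, 0, 0], "grip": 0, "delta_rot": [0, 0, 0]}, {"dp": [0, 0, 0], "grip": 0, "delta_rot": [0, 0, 0]}]'

```text
clock: 33.5
tool_pos: [0.6523, 0.1169, 0.2892]
orientation: [[0.184, -0.0, 0.983], [-0.983, -0.0, 0.184], [0.0, -1.0, -0.0]]
ft_force: [-0.2, 0.3, -1.8]
finger_gap: 0.0321
```

arm_command --rows '[{"dp": [0, 0, 0], "grip": 0, "delta_rot": [0, 0, 0]}, {"dp": [0, 0, 0], "grip": 0, "delta_rot": [0, 0, 0]}, {"dp": [0, 0, 0], "grip": 0, "delta_rot": [0, 0, 0]}, {"dp": [0, 0, 0], "grip": 0, "delta_rot": [0, 0, 0]}, {"dp": [0, 0, 0], "grip": 0, "delta_rot": [0, 0, 0]}]'

```text
clock: 34.12
tool_pos: [0.6523, 0.1169, 0.2892]
orientation: [[0.184, -0.0, 0.983], [-0.983, 0.0, 0.184], [-0.0, -1.0, -0.0]]
ft_force: [0.4, 0.9, -2.7]
finger_gap: 0.0314
```

```bash
python3 - <<'E'
from a import *
P=snap(); crop(P["side"],160,130,130,110,6,"s22.png"); crop(P["top"],150,110,130,110,6,"t22.png")
E
python3 go.py .6675 .013 .289 10.6
```

```text
t 34.23 pos [0.6523 0.1169 0.2892] yaw 10.6 gap 0.0317 F [ 0.1131  0.6208 -2.3228] q [ 0.0549  0.5579 -0.4584  1.4247  0.2524  1.2174 -0.2456]
dp [104.9, 0.2, -4.2] rot [0.0, -0.0, 0.0]
```

View pics/s22.png

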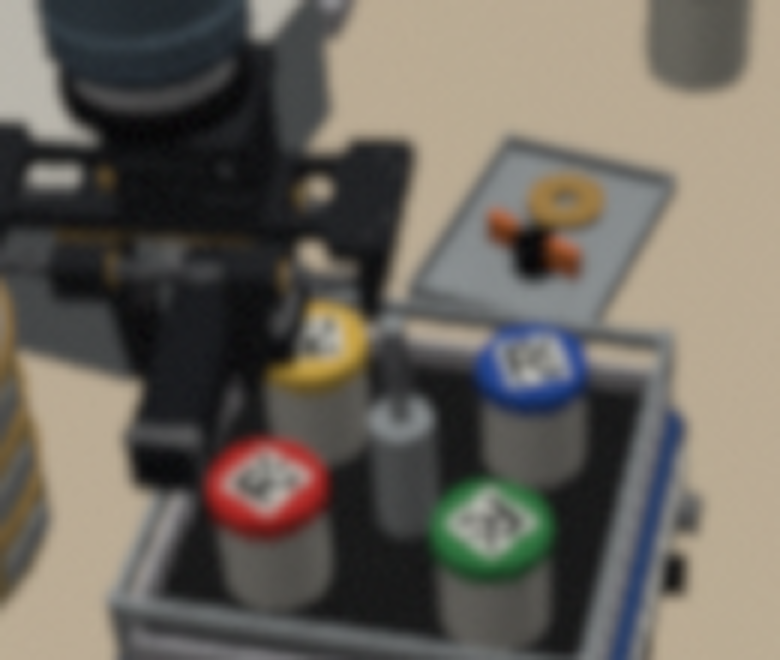

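View pics/t22.png

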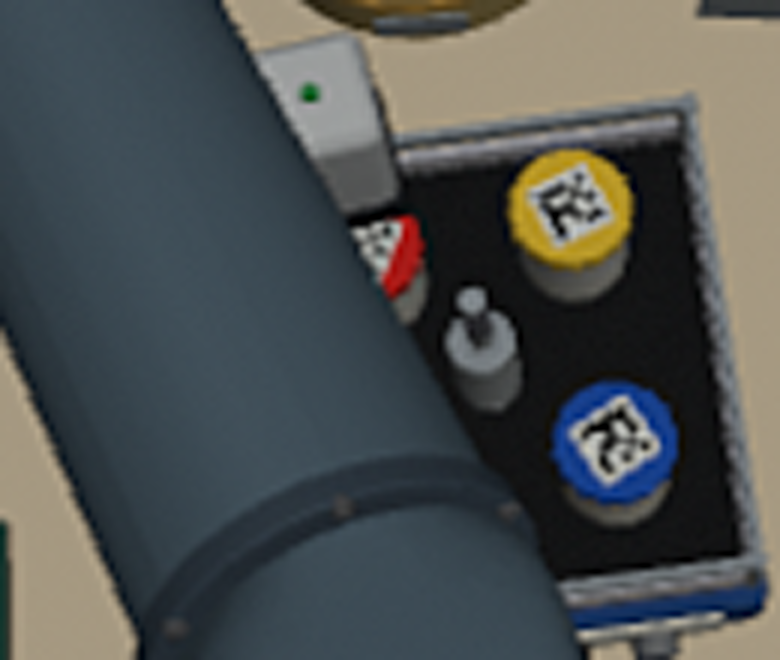

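Red done; jars unmoved. Next yellow: label (.680,-.058).

arm_command --rows '[{"dp": [25, 0, -1], "grip": 0, "delta_rot": [0, 0, 0]}, {"dp": [55, 0, -2], "grip": 0, "delta_rot": [0, 0, 0]}, {"dp": [85, 0, -4], "grip": 0, "delta_rot": [0, 0, 0]}, {"dp": [104, 0, -5], "grip": 0, "delta_rot": [0, 0, 0]}, {"dp": [104, 0, -5], "grip": 0, "delta_rot": [0, 0, 0]}]'

```text
clock: 34.85
tool_pos: [0.6667, 0.0121, 0.2891]
orientation: [[0.181, -0.0, 0.983], [-0.983, -0.001, 0.181], [0.001, -1.0, -0.0]]
ft_force: [-0.2, -0.4, -1.4]
finger_gap: 0.0317
```

arm_command --rows '[{"dp": [0, 0, 0], "grip": 0, "delta_rot": [0, 0, 0]}, {"dp": [0, 0, 0], "grip": 0, "delta_rot": [0, 0, 0]}]'

```text
clock: 35.1
tool_pos: [0.6663, 0.0157, 0.2893]
orientation: [[0.186, -0.0, 0.982], [-0.982, 0.001, 0.186], [-0.001, -1.0, 0.0]]
ft_force: [-0.2, -0.6, -2.4]
finger_gap: 0.0318
```

```bash
python3 - <<'E'
from a import *
P=snap(); crop(P["side"],160,130,130,110,6,"s23.png"); crop(P["top"],170,110,130,110,6,"t23.png")
E
python3 go.py .667 .0135 .289 10.6
```

```text
t 35.2 pos [0.6664 0.015  0.2893] yaw 10.7 gap 0.0315 F [ 0.2584  0.0928 -2.0959] q [ 0.1969  0.562  -0.4406  1.4139  0.244   1.2197 -0.0815]
dp [1.6, 0.3, 0.3] rot [-0.0, 0.002, -0.0]
```

View pics/s23.png

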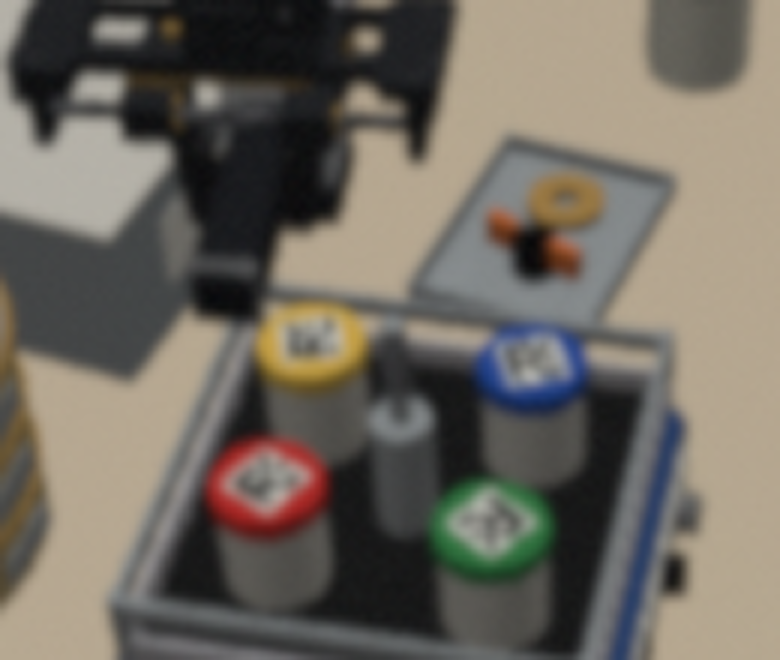

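View pics/t23.png

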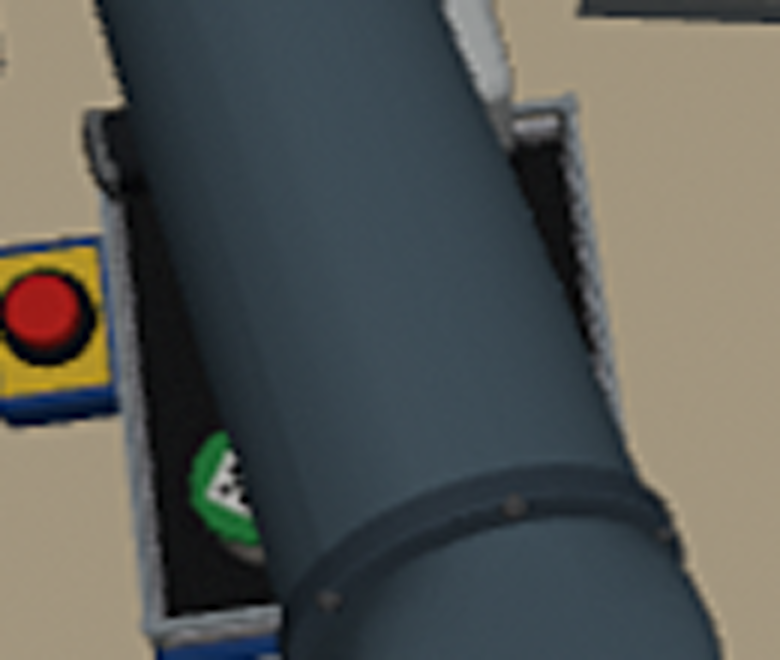

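On target within 2 mm; yellow at (312,338) in the side crop as before. Hold.

arm_command --rows '[{"dp": [0, 0, 0], "grip": 0, "delta_rot": [0, 0, 0]}, {"dp": [0, 0, 0], "grip": 0, "delta_rot": [0, 0, 0]}, {"dp": [0, 0, 0], "grip": 0, "delta_rot": [0, 0, 0]}, {"dp": [0, 0, 0], "grip": 0, "delta_rot": [0, 0, 0]}, {"dp": [0, 0, 0], "grip": 0, "delta_rot": [0, 0, 0]}]'

```text
clock: 35.83
tool_pos: [0.6665, 0.0137, 0.2892]
orientation: [[0.184, -0.0, 0.983], [-0.983, -0.0, 0.184], [0.0, -1.0, -0.0]]
ft_force: [-0.9, -0.2, -2.0]
finger_gap: 0.0317
```

arm_command --rows '[{"dp": [0, 0, 0], "grip": 0, "delta_rot": [0, 0, 0]}, {"dp": [0, 0, 0], "grip": 0, "delta_rot": [0, 0, 0]}, {"dp": [0, 0, 0], "grip": 0, "delta_rot": [0, 0, 0]}, {"dp": [0, 0, 0], "grip": 0, "delta_rot": [0, 0, 0]}, {"dp": [0, 0, 0], "grip": 0, "delta_rot": [0, 0, 0]}]'

```text
clock: 36.45
tool_pos: [0.6665, 0.0138, 0.2892]
orientation: [[0.184, -0.0, 0.983], [-0.983, 0.0, 0.184], [-0.0, -1.0, -0.0]]
ft_force: [-0.3, 0.1, -1.7]
finger_gap: 0.032
```

arm_command --rows '[{"dp": [0, 0, 0], "grip": 0, "delta_rot": [0, 0, 0]}, {"dp": [0, 0, 0], "grip": 0, "delta_rot": [0, 0, 0]}, {"dp": [0, 0, 0], "grip": 0, "delta_rot": [0, 0, 0]}, {"dp": [0, 0, 0], "grip": 0, "delta_rot": [0, 0, 0]}, {"dp": [0, 0, 0], "grip": 0, "delta_rot": [0, 0, 0]}]'

```text
clock: 37.08
tool_pos: [0.6665, 0.0137, 0.2892]
orientation: [[0.184, -0.0, 0.983], [-0.983, -0.0, 0.184], [0.0, -1.0, -0.0]]
ft_force: [-0.2, 1.1, -2.1]
finger_gap: 0.0316
```

arm_command --rows '[{"dp": [0, 0, 0], "grip": 0, "delta_rot": [0, 0, 0]}, {"dp": [0, 0, 0], "grip": 0, "delta_rot": [0, 0, 0]}, {"dp": [0, 0, 0], "grip": 0, "delta_rot": [0, 0, 0]}]'

```text
clock: 37.45
tool_pos: [0.6665, 0.0138, 0.2892]
orientation: [[0.184, -0.0, 0.983], [-0.983, 0.0, 0.184], [-0.0, -1.0, -0.0]]
ft_force: [-0.2, 0.7, -1.8]
finger_gap: 0.0317
```

```bash
python3 - <<'E'
from a import *
P=snap(); crop(P["side"],160,130,130,110,6,"s24.png"); crop(P["top"],170,110,130,110,6,"t24.png")
S=P["side"]; f=lambda x,y:((x+.5)/6-.5+160,(y+.5)/6-.5+130)
for c in [(268,480),(312,338),(491,521),(532,360)]: print(atz(S,f(*c),.144))
E
python3 go.py .538 .114 .289 10.6
```

```text
[0.6665 0.0439 0.144 ]
[ 0.6806 -0.0582  0.144 ]
[0.5519 0.0411 0.144 ]
[ 0.5642 -0.0722  0.144 ]
t 37.55 pos [0.6665 0.0138 0.2892] yaw 10.6 gap 0.0315 F [ 0.9346  0.0717 -2.8506] q [ 0.198   0.5621 -0.4399  1.4136  0.2441  1.2198 -0.0813]
dp [-122.2, 0.2, -107.9] rot [0.0, 0.0, -0.0]
```

View pics/s24.png

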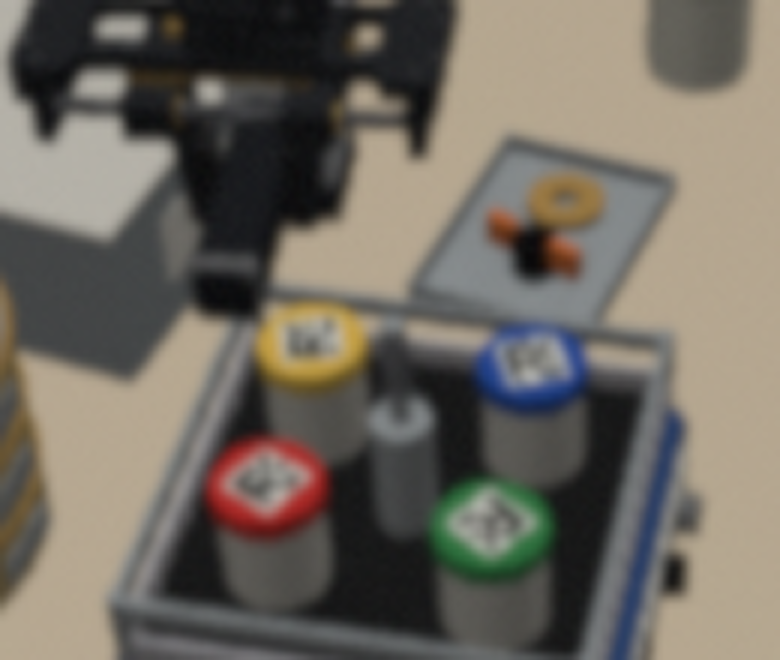

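Side view label positions agree with the top ones (≤2 mm). Green at (.551,.042).

arm_command --rows '[{"dp": [-25, 0, -22], "grip": 0, "delta_rot": [0, 0, 0]}, {"dp": [-60, 0, -53], "grip": 0, "delta_rot": [0, 0, 0]}, {"dp": [-95, 0, -84], "grip": 0, "delta_rot": [0, 0, 0]}, {"dp": [-122, 0, -108], "grip": 0, "delta_rot": [0, 0, 0]}, {"dp": [-122, 0, -108], "grip": 0, "delta_rot": [0, 0, 0]}]'

```text
clock: 38.17
tool_pos: [0.536, 0.1163, 0.2898]
orientation: [[0.189, 0.0, 0.982], [-0.982, 0.0, 0.189], [-0.0, -1.0, 0.0]]
ft_force: [0.9, 0.4, -1.3]
finger_gap: 0.0316
```

arm_command --rows '[{"dp": [0, 0, 0], "grip": 0, "delta_rot": [0, 0, 0]}, {"dp": [0, 0, 0], "grip": 0, "delta_rot": [0, 0, 0]}, {"dp": [0, 0, 0], "grip": 0, "delta_rot": [0, 0, 0]}]'

```text
clock: 38.55
tool_pos: [0.5384, 0.1131, 0.289]
orientation: [[0.183, -0.0, 0.983], [-0.983, 0.0, 0.183], [-0.0, -1.0, -0.0]]
ft_force: [-0.1, 0.6, -2.5]
finger_gap: 0.032
```

```bash
python3 - <<'E'
from a import *
P=snap(); crop(P["side"],160,130,130,110,6,"s25.png"); crop(P["top"],150,110,130,110,6,"t25.png")
E
python3 go.py .538 .1135 .289 10.6
```

```text
t 38.65 pos [0.5382 0.1134 0.2891] yaw 10.6 gap 0.0317 F [-0.1721 -0.2198 -2.1816] q [ 0.1122  0.359  -0.5104  1.7272  0.1931  1.1057 -0.2739]
dp [-0.1, 0.1, -0.2] rot [0.0, -0.001, -0.0]
```

View pics/s25.png

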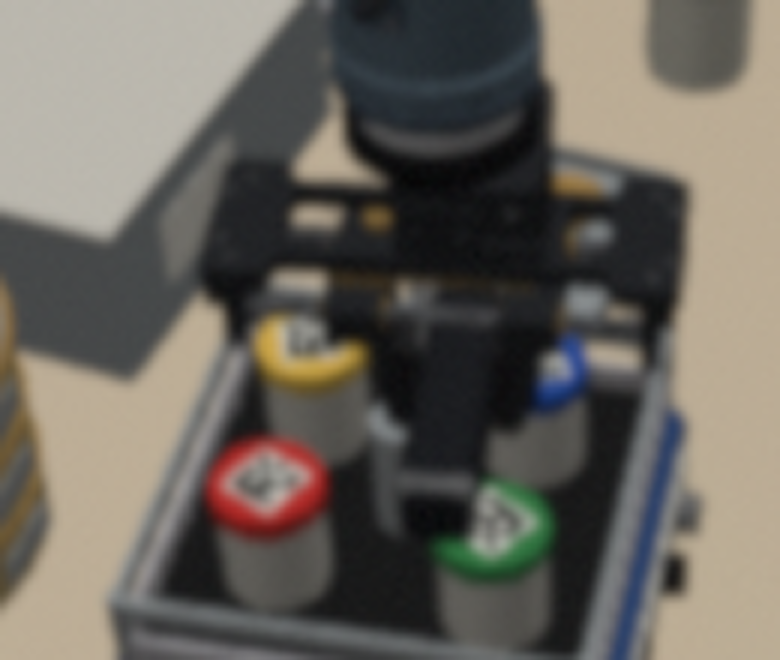

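View pics/t25.png

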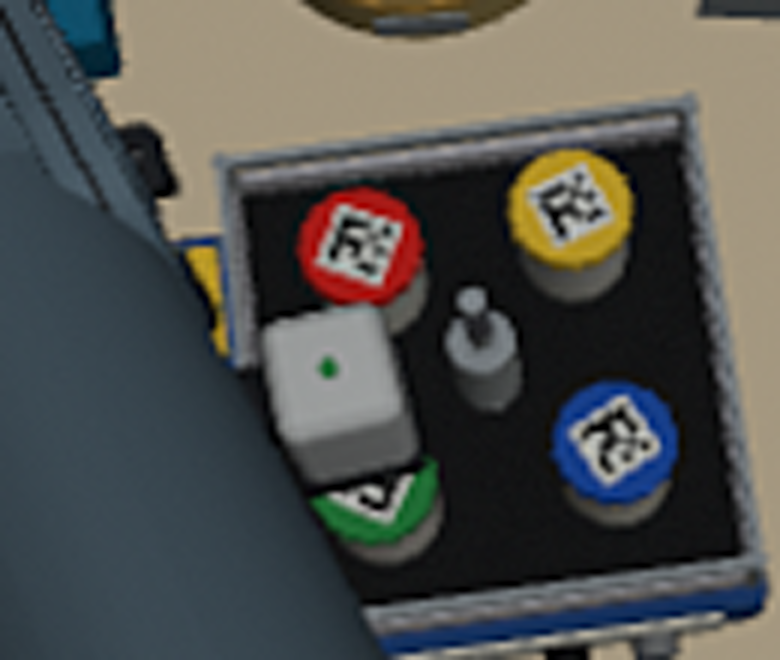

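Run:
```python
from a import *
P=load(); T=P["top"]
f=lambda x,y:((x+.5)/6-.5+150,(y+.5)/6-.5+110)
print("LED",atz(T,f(328,367),.2891+.0504))
c=[(262,335),(360,308),(395,405),(290,438)]
print("head top centre",np.mean([atz(T,f(*q),.2891+.05) for q in c],0))
print("pred",np.array([.5382,.1134])+.0725*np.array([.184,-.983]))
```

```text
LED [0.5525 0.0399 0.3395]
head top centre [0.5509 0.0405 0.3391]
pred [0.5515 0.0421]
```

arm_command --rows '[{"dp": [0, 0, 0], "grip": 0, "delta_rot": [0, 0, 0]}, {"dp": [0, 0, 0], "grip": 0, "delta_rot": [0, 0, 0]}, {"dp": [0, 0, 0], "grip": 0, "delta_rot": [0, 0, 0]}, {"dp": [0, 0, 0], "grip": 0, "delta_rot": [0, 0, 0]}, {"dp": [0, 0, 0], "grip": 0, "delta_rot": [0, 0, 0]}]'

```text
clock: 39.28
tool_pos: [0.5379, 0.1138, 0.2893]
orientation: [[0.184, 0.0, 0.983], [-0.983, -0.0, 0.184], [0.0, -1.0, 0.0]]
ft_force: [0.4, -0.4, -2.4]
finger_gap: 0.0315
```

arm_command --rows '[{"dp": [0, 0, 0], "grip": 0, "delta_rot": [0, 0, 0]}, {"dp": [0, 0, 0], "grip": 0, "delta_rot": [0, 0, 0]}, {"dp": [0, 0, 0], "grip": 0, "delta_rot": [0, 0, 0]}, {"dp": [0, 0, 0], "grip": 0, "delta_rot": [0, 0, 0]}, {"dp": [0, 0, 0], "grip": 0, "delta_rot": [0, 0, 0]}]'

```text
clock: 39.9
tool_pos: [0.5379, 0.1138, 0.2892]
orientation: [[0.184, -0.0, 0.983], [-0.983, 0.0, 0.184], [-0.0, -1.0, -0.0]]
ft_force: [0.3, -0.1, -1.9]
finger_gap: 0.0318
```

arm_command --rows '[{"dp": [0, 0, 0], "grip": 0, "delta_rot": [0, 0, 0]}, {"dp": [0, 0, 0], "grip": 0, "delta_rot": [0, 0, 0]}, {"dp": [0, 0, 0], "grip": 0, "delta_rot": [0, 0, 0]}, {"dp": [0, 0, 0], "grip": 0, "delta_rot": [0, 0, 0]}, {"dp": [0, 0, 0], "grip": 0, "delta_rot": [0, 0, 0]}]'

```text
clock: 40.52
tool_pos: [0.5379, 0.1138, 0.2892]
orientation: [[0.184, -0.0, 0.983], [-0.983, -0.0, 0.184], [0.0, -1.0, -0.0]]
ft_force: [1.4, 0.2, -2.8]
finger_gap: 0.0318
```

arm_command --rows '[{"dp": [0, 0, 0], "grip": 0, "delta_rot": [0, 0, 0]}, {"dp": [0, 0, 0], "grip": 0, "delta_rot": [0, 0, 0]}, {"dp": [0, 0, 0], "grip": 0, "delta_rot": [0, 0, 0]}]'

```text
clock: 40.9
tool_pos: [0.5379, 0.1138, 0.2892]
orientation: [[0.184, -0.0, 0.983], [-0.983, -0.0, 0.184], [0.0, -1.0, -0.0]]
ft_force: [0.0, 0.4, -2.4]
finger_gap: 0.0317
```

```bash
python3 - <<'E'
from a import *
P=snap(); crop(P["side"],160,130,130,110,6,"s26.png"); crop(P["top"],150,110,130,110,6,"t26.png")
E
python3 go.py .55 -.0005 .289 10.6
```

```text
t 41.0 pos [0.5379 0.1138 0.2892] yaw 10.6 gap 0.0315 F [ 0.6949 -0.0119 -1.7241] q [ 0.1117  0.3584 -0.5108  1.7277  0.193   1.1057 -0.274 ]
dp [114.6, 0.2, -9.2] rot [-0.0, 0.0, -0.0]
```

View pics/t26.png

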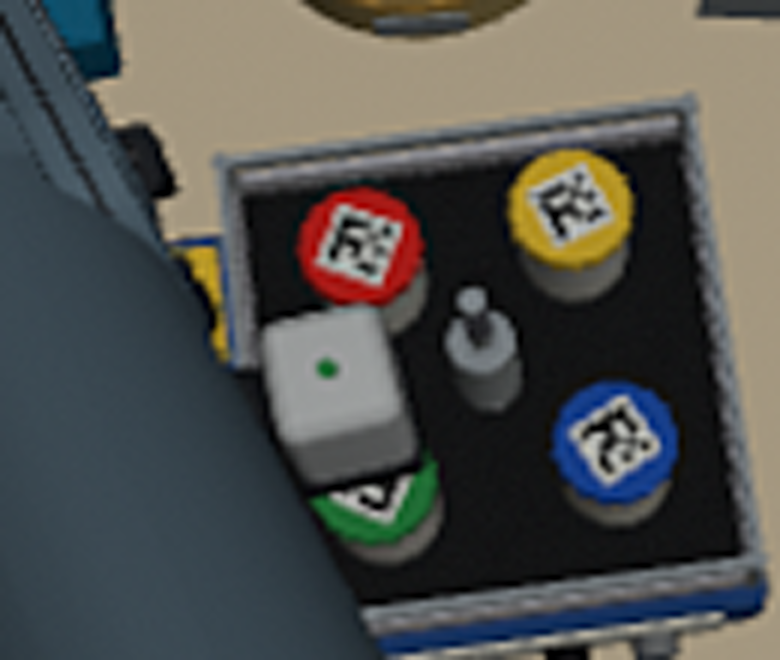

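Green done, head centre verified over the label within 2 mm; blue still at (615,441). Go to blue.

arm_command --rows '[{"dp": [25, 0, -2], "grip": 0, "delta_rot": [0, 0, 0]}, {"dp": [57, 0, -4], "grip": 0, "delta_rot": [0, 0, 0]}, {"dp": [90, 0, -7], "grip": 0, "delta_rot": [0, 0, 0]}, {"dp": [114, 0, -9], "grip": 0, "delta_rot": [0, 0, 0]}, {"dp": [114, 0, -9], "grip": 0, "delta_rot": [0, 0, 0]}]'

```text
clock: 41.62
tool_pos: [0.5501, -0.0022, 0.2891]
orientation: [[0.18, -0.0, 0.984], [-0.984, -0.001, 0.18], [0.001, -1.0, -0.0]]
ft_force: [0.7, 0.2, -2.8]
finger_gap: 0.0316
```

arm_command --rows '[{"dp": [0, 0, 0], "grip": 0, "delta_rot": [0, 0, 0]}, {"dp": [0, 0, 0], "grip": 0, "delta_rot": [0, 0, 0]}, {"dp": [0, 0, 0], "grip": 0, "delta_rot": [0, 0, 0]}]'

```text
clock: 42.0
tool_pos: [0.55, 0.001, 0.2893]
orientation: [[0.185, 0.0, 0.983], [-0.983, 0.0, 0.185], [-0.0, -1.0, 0.0]]
ft_force: [-0.5, -0.2, -2.2]
finger_gap: 0.0313
```

```bash
python3 - <<'E'
from a import *
P=snap(); crop(P["side"],160,130,130,110,6,"s27.png"); crop(P["top"],180,110,130,110,6,"t27.png")
E
python3 go.py .55 -.0005 .289 10.6
```

```text
t 42.1 pos [0.55   0.0006 0.2893] yaw 10.7 gap 0.0318 F [ 0.9548 -0.3123 -1.3195] q [ 0.2857  0.3518 -0.467   1.7291  0.1747  1.102  -0.05  ]
dp [1.1, 0.3, -0.2] rot [0.0, 0.001, -0.0]
```

View pics/s27.png

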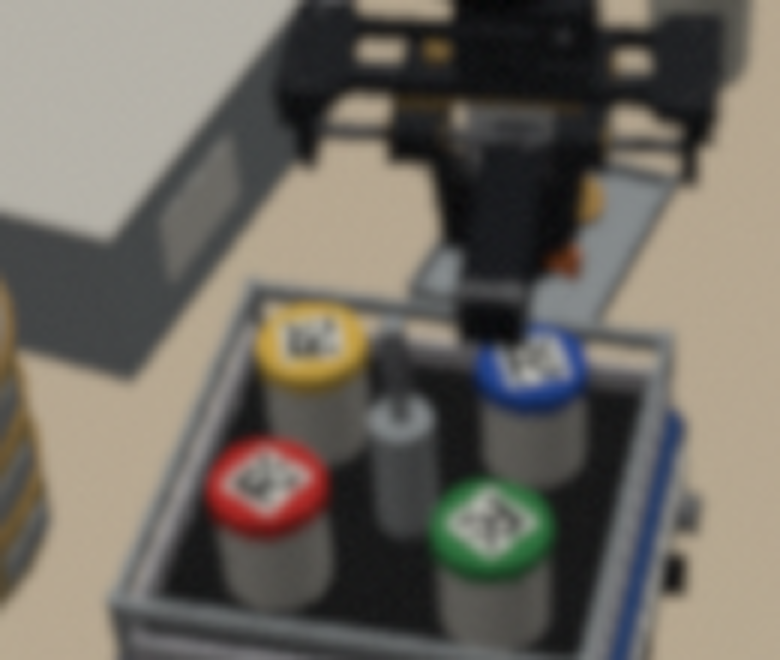

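View pics/t27.png

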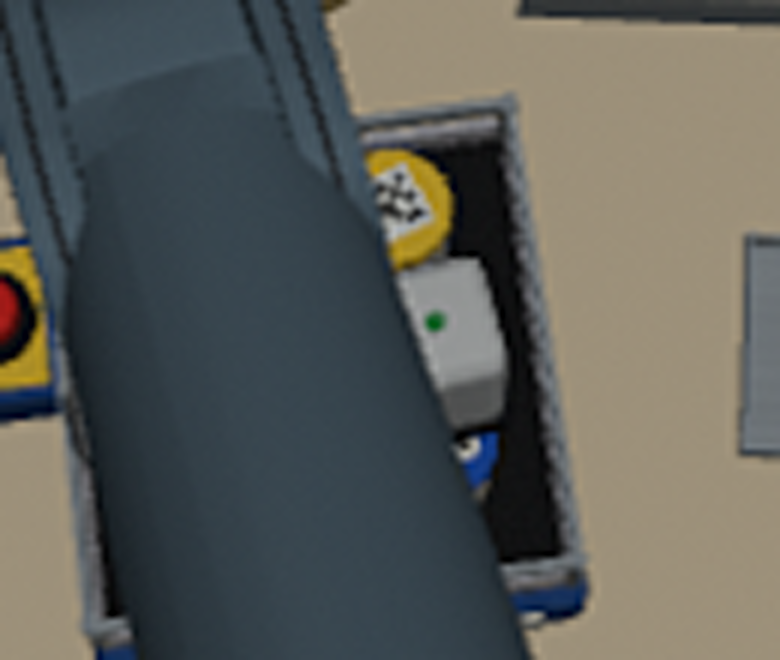

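Blue label unmoved (side crop (532,360)), scanner on target. Hold.

arm_command --rows '[{"dp": [0, 0, 0], "grip": 0, "delta_rot": [0, 0, 0]}, {"dp": [0, 0, 0], "grip": 0, "delta_rot": [0, 0, 0]}, {"dp": [0, 0, 0], "grip": 0, "delta_rot": [0, 0, 0]}, {"dp": [0, 0, 0], "grip": 0, "delta_rot": [0, 0, 0]}, {"dp": [0, 0, 0], "grip": 0, "delta_rot": [0, 0, 0]}]'

```text
clock: 42.72
tool_pos: [0.55, 0.0001, 0.2892]
orientation: [[0.184, -0.0, 0.983], [-0.983, -0.0, 0.184], [-0.0, -1.0, -0.0]]
ft_force: [0.5, 0.1, -1.9]
finger_gap: 0.0312
```

arm_command --rows '[{"dp": [0, 0, 0], "grip": 0, "delta_rot": [0, 0, 0]}, {"dp": [0, 0, 0], "grip": 0, "delta_rot": [0, 0, 0]}, {"dp": [0, 0, 0], "grip": 0, "delta_rot": [0, 0, 0]}, {"dp": [0, 0, 0], "grip": 0, "delta_rot": [0, 0, 0]}, {"dp": [0, 0, 0], "grip": 0, "delta_rot": [0, 0, 0]}]'

```text
clock: 43.35
tool_pos: [0.55, 0.0001, 0.2892]
orientation: [[0.184, -0.0, 0.983], [-0.983, -0.0, 0.184], [0.0, -1.0, -0.0]]
ft_force: [0.1, -0.2, -2.1]
finger_gap: 0.0315
```

arm_command --rows '[{"dp": [0, 0, 0], "grip": 0, "delta_rot": [0, 0, 0]}, {"dp": [0, 0, 0], "grip": 0, "delta_rot": [0, 0, 0]}, {"dp": [0, 0, 0], "grip": 0, "delta_rot": [0, 0, 0]}, {"dp": [0, 0, 0], "grip": 0, "delta_rot": [0, 0, 0]}, {"dp": [0, 0, 0], "grip": 0, "delta_rot": [0, 0, 0]}]'

```text
clock: 43.98
tool_pos: [0.5501, 0.0001, 0.2892]
orientation: [[0.184, 0.0, 0.983], [-0.983, 0.0, 0.184], [-0.0, -1.0, 0.0]]
ft_force: [0.3, -0.1, -2.8]
finger_gap: 0.0315
```

arm_command --rows '[{"dp": [0, 0, 0], "grip": 0, "delta_rot": [0, 0, 0]}, {"dp": [0, 0, 0], "grip": 0, "delta_rot": [0, 0, 0]}, {"dp": [0, 0, 0], "grip": 0, "delta_rot": [0, 0, 0]}]'

```text
clock: 44.35
tool_pos: [0.55, 0.0001, 0.2892]
orientation: [[0.184, -0.0, 0.983], [-0.983, 0.0, 0.184], [-0.0, -1.0, -0.0]]
ft_force: [-0.5, 0.2, -2.2]
finger_gap: 0.0319
```

```bash
python3 - <<'E'
from a import *
P=snap(); crop(P["side"],160,130,130,110,6,"s28.png"); crop(P["top"],300,190,110,80,7,"t28.png"); crop(P["side"],270,110,90,90,7,"s28b.png")
E
python3 go.py .4096 -.3416 .26 10.6
```

```text
t 44.45 pos [0.55   0.0001 0.2892] yaw 10.6 gap 0.0318 F [ 0.7425  0.2988 -1.521 ] q [ 0.2864  0.3518 -0.4667  1.729   0.1747  1.102  -0.0499]
dp [310.0, 29.2, -200.9] rot [0.0, 0.0, -0.0]
```

View pics/s28.png

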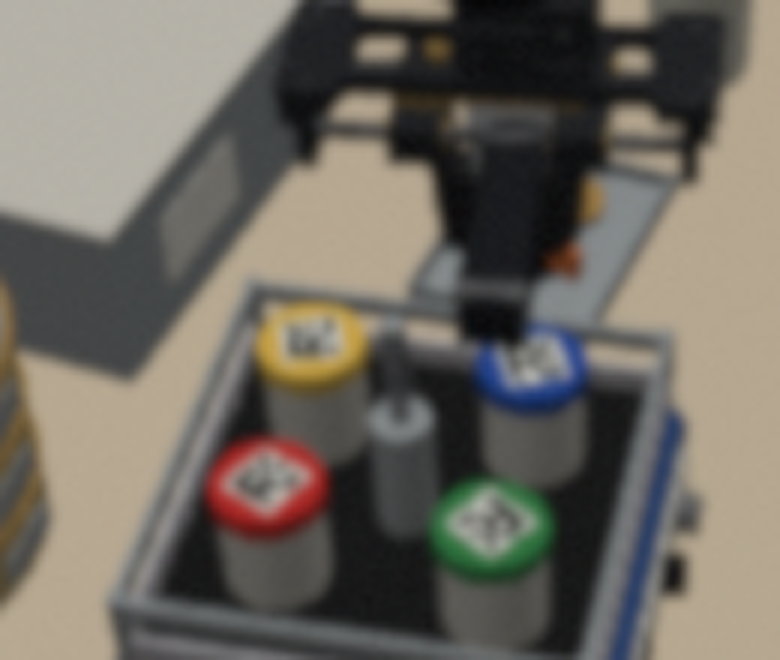

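View pics/t28.png

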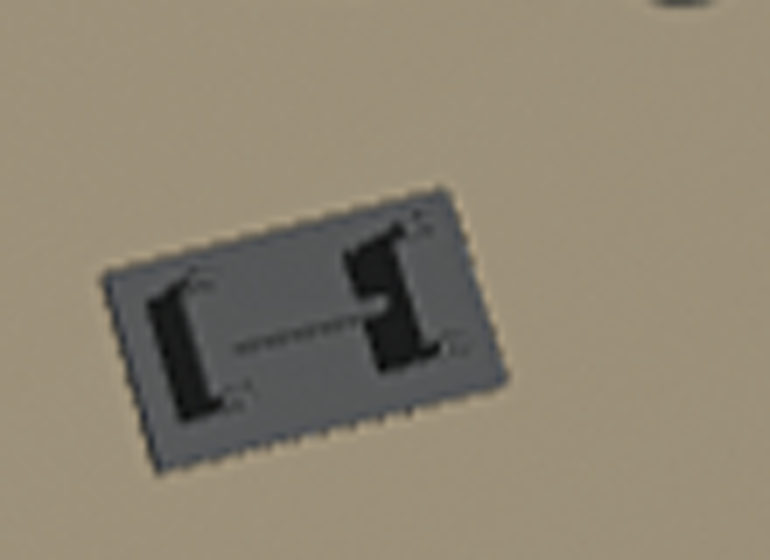

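All four booked in; stand empty and unmoved. Return to the stored stand pose.

arm_command --rows '[{"dp": [25, 0, -16], "grip": 0, "delta_rot": [0, 0, 0]}, {"dp": [65, 0, -42], "grip": 0, "delta_rot": [0, 0, 0]}, {"dp": [105, 0, -68], "grip": 0, "delta_rot": [0, 0, 0]}, {"dp": [145, 0, -94], "grip": 0, "delta_rot": [0, 0, 0]}, {"dp": [185, 0, -120], "grip": 0, "delta_rot": [0, 0, 0]}]'

```text
clock: 45.08
tool_pos: [0.4654, -0.2052, 0.2894]
orientation: [[0.184, 0.0, 0.983], [-0.983, -0.0, 0.184], [0.0, -1.0, 0.0]]
ft_force: [0.7, -0.4, -2.0]
finger_gap: 0.0318
```

arm_command --rows '[{"dp": [40, 5, -26], "grip": 0, "delta_rot": [0, 0, 0]}, {"dp": [80, 10, -52], "grip": 0, "delta_rot": [0, 0, 0]}, {"dp": [108, 20, -70], "grip": 0, "delta_rot": [0, 0, 0]}, {"dp": [123, 30, -80], "grip": 0, "delta_rot": [0, 0, 0]}, {"dp": [123, 30, -80], "grip": 0, "delta_rot": [0, 0, 0]}]'

```text
clock: 45.7
tool_pos: [0.4094, -0.3396, 0.2583]
orientation: [[0.182, -0.001, 0.983], [-0.983, 0.001, 0.182], [-0.001, -1.0, -0.001]]
ft_force: [-0.3, 0.5, -1.5]
finger_gap: 0.0318
```

arm_command --rows '[{"dp": [0, 0, 0], "grip": 0, "delta_rot": [0, 0, 0]}, {"dp": [0, 0, 0], "grip": 0, "delta_rot": [0, 0, 0]}]'

```text
clock: 45.95
tool_pos: [0.4112, -0.3381, 0.2597]
orientation: [[0.186, 0.001, 0.982], [-0.982, -0.0, 0.186], [0.0, -1.0, 0.001]]
ft_force: [0.1, 0.0, -2.6]
finger_gap: 0.0317
```

```bash
python3 go.py .4096 -.3416 .15 10.6
```

```text
t 45.95 pos [ 0.4112 -0.3381  0.2597] yaw 10.7 gap 0.0317 F [ 0.0545  0.0289 -2.5902] q [ 0.84    0.3292 -0.2915  1.8152  0.1092  1.0121  0.6929]
dp [3.1, 109.7, -2.3] rot [-0.001, 0.003, 0.0]
```

arm_command --rows '[{"dp": [3, 25, -2], "grip": 0, "delta_rot": [0, 0, 0]}, {"dp": [3, 60, -2], "grip": 0, "delta_rot": [0, 0, 0]}, {"dp": [3, 95, -2], "grip": 0, "delta_rot": [0, 0, 0]}, {"dp": [3, 110, -2], "grip": 0, "delta_rot": [0, 0, 0]}, {"dp": [3, 110, -2], "grip": 0, "delta_rot": [0, 0, 0]}]'

```text
clock: 46.58
tool_pos: [0.4089, -0.3422, 0.149]
orientation: [[0.185, -0.001, 0.983], [-0.983, 0.001, 0.185], [-0.001, -1.0, -0.001]]
ft_force: [0.1, -0.6, -1.7]
finger_gap: 0.0316
```

arm_command --rows '[{"dp": [0, 0, 0], "grip": 0, "delta_rot": [0, 0, 0]}, {"dp": [0, 0, 0], "grip": 0, "delta_rot": [0, 0, 0]}, {"dp": [0, 0, 0], "grip": 0, "delta_rot": [0, 0, 0]}]'

```text
clock: 46.95
tool_pos: [0.4091, -0.3431, 0.15]
orientation: [[0.184, 0.001, 0.983], [-0.983, -0.001, 0.184], [0.001, -1.0, 0.001]]
ft_force: [-0.2, -0.2, -1.5]
finger_gap: 0.0313
```

```bash
python3 go.py .4096 -.3416 .0945 10.6
python3 - <<'E'
from a import *
P=snap(); crop(P["side"],270,90,90,100,7,"s29.png"); crop(P["top"],300,190,110,80,7,"t29.png")
E
```

```text
t 46.95 pos [ 0.4091 -0.3431  0.15  ] yaw 10.6 gap 0.0313 F [-0.157  -0.1777 -1.5057] q [ 0.8211  0.4742 -0.2639  1.9077  0.1705  0.7798  0.6486]
dp [-1.4, 55.5, 0.8] rot [-0.001, -0.0, 0.001]
```

View pics/s29.png

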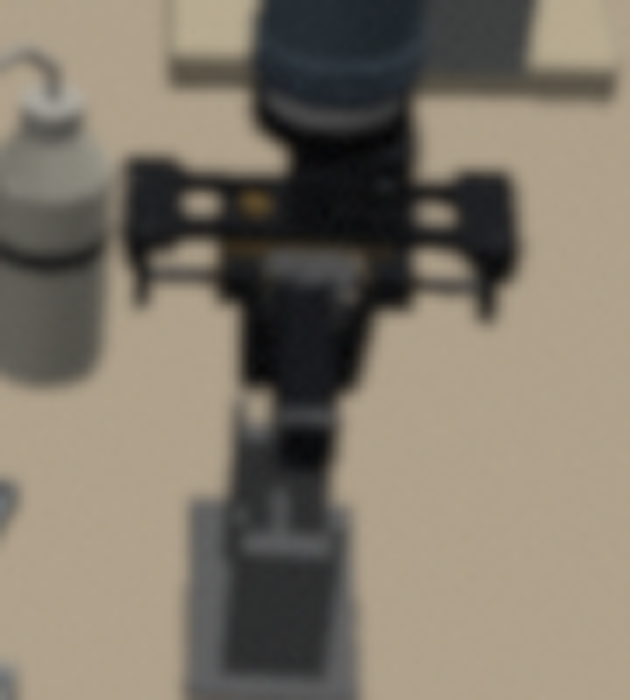

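View pics/t29.png

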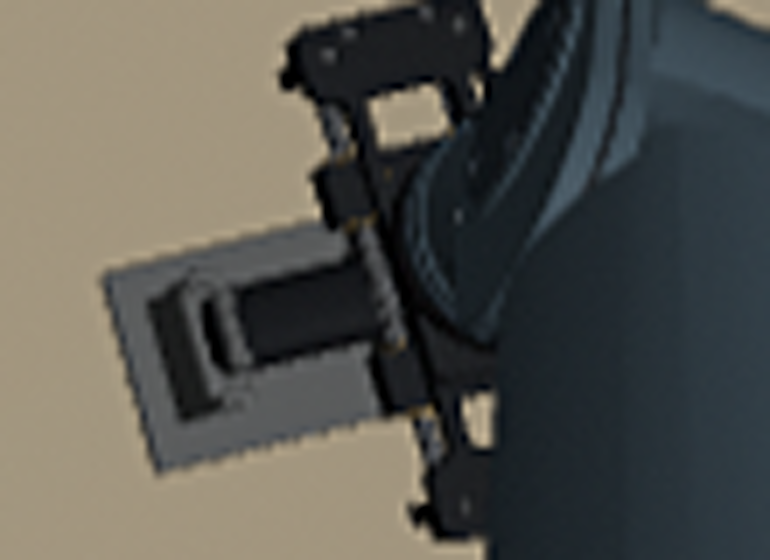

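Handle lined up over the forks. Lower slowly.

arm_command --rows '[{"dp": [-1, 12, 1], "grip": 0, "delta_rot": [0, 0, 0]}, {"dp": [-1, 25, 1], "grip": 0, "delta_rot": [0, 0, 0]}, {"dp": [-1, 35, 1], "grip": 0, "delta_rot": [0, 0, 0]}, {"dp": [-1, 42, 1], "grip": 0, "delta_rot": [0, 0, 0]}, {"dp": [-1, 46, 1], "grip": 0, "delta_rot": [0, 0, 0]}]'

```text
clock: 47.68
tool_pos: [0.4094, -0.3415, 0.1026]
orientation: [[0.184, -0.0, 0.983], [-0.983, 0.0, 0.184], [-0.0, -1.0, -0.0]]
ft_force: [0.9, -0.9, -1.4]
finger_gap: 0.0319
```

```bash
python3 go.py .4096 -.3416 .0945 10.6
```

```text
t 47.67 pos [ 0.4094 -0.3415  0.1026] yaw 10.6 gap 0.0319 F [ 0.9453 -0.8533 -1.4226] q [ 0.8017  0.5482 -0.2445  1.9327  0.2008  0.6845  0.6205]
dp [0.1, 8.1, 0.2] rot [0.0, 0.0, -0.0]
```

arm_command --rows '[{"dp": [0, 4, 0], "grip": 0, "delta_rot": [0, 0, 0]}, {"dp": [0, 7, 0], "grip": 0, "delta_rot": [0, 0, 0]}, {"dp": [0, 8, 0], "grip": 0, "delta_rot": [0, 0, 0]}, {"dp": [0, 8, 0], "grip": 0, "delta_rot": [0, 0, 0]}]'

```text
clock: 48.18
tool_pos: [0.4096, -0.3417, 0.0953]
orientation: [[0.184, 0.0, 0.983], [-0.983, -0.0, 0.184], [0.0, -1.0, 0.0]]
ft_force: [1.3, 0.2, -2.0]
finger_gap: 0.0317
```

arm_command --rows '[{"dp": [0, 1, 0], "grip": 0, "delta_rot": [0, 0, 0]}, {"dp": [0, 1, 0], "grip": 0, "delta_rot": [0, 0, 0]}]'

```text
clock: 48.42
tool_pos: [0.4096, -0.3417, 0.0944]
orientation: [[0.184, 0.0, 0.983], [-0.983, -0.0, 0.184], [0.0, -1.0, 0.0]]
ft_force: [-0.2, -0.9, -1.8]
finger_gap: 0.0317
```

arm_command --rows '[{"dp": [0, 0, 0], "grip": 0.45, "delta_rot": [0, 0, 0]}, {"dp": [0, 0, 0], "grip": 0.7, "delta_rot": [0, 0, 0]}, {"dp": [0, 0, 0], "grip": 1, "delta_rot": [0, 0, 0]}, {"dp": [0, 0, 0], "grip": 1, "delta_rot": [0, 0, 0]}, {"dp": [0, 0, 0], "grip": 1, "delta_rot": [0, 0, 0]}]'

```text
clock: 49.05
tool_pos: [0.4095, -0.3416, 0.0942]
orientation: [[0.184, -0.0, 0.983], [-0.983, -0.0, 0.184], [0.0, -1.0, -0.0]]
ft_force: [-0.5, -0.2, -0.7]
finger_gap: 0.0776
```

Released. Rise and retreat toward the robot's right, clear of things.

arm_command --rows '[{"dp": [0, -15, 0], "grip": 1, "delta_rot": [0, 0, 0]}, {"dp": [0, -45, 0], "grip": 1, "delta_rot": [0, 0, 0]}, {"dp": [0, -90, 0], "grip": 1, "delta_rot": [0, 0, 0]}, {"dp": [0, -145, 0], "grip": 1, "delta_rot": [0, 0, 0]}, {"dp": [0, -200, 0], "grip": 1, "delta_rot": [0, 0, 0]}]'

```text
clock: 49.68
tool_pos: [0.4093, -0.3413, 0.2971]
orientation: [[0.184, 0.001, 0.983], [-0.983, -0.001, 0.184], [0.001, -1.0, 0.001]]
ft_force: [0.6, -0.5, 0.2]
finger_gap: 0.0879
```

arm_command --rows '[{"dp": [40, 0, -20], "grip": 1, "delta_rot": [0, 0, 0]}, {"dp": [90, 0, -45], "grip": 1, "delta_rot": [0, 0, 0]}, {"dp": [140, 0, -70], "grip": 1, "delta_rot": [0, 0, 0]}, {"dp": [190, 0, -90], "grip": 1, "delta_rot": [0, 0, 0]}, {"dp": [200, 0, -95], "grip": 1, "delta_rot": [0, 0, 0]}]'

```text
clock: 50.3
tool_pos: [0.3502, -0.5591, 0.2947]
orientation: [[0.179, -0.001, 0.984], [-0.984, -0.002, 0.179], [0.001, -1.0, -0.001]]
ft_force: [0.3, -0.2, -1.3]
finger_gap: 0.0882
```

arm_command --rows '[{"dp": [0, 0, 0], "grip": 1, "delta_rot": [0, 0, 0]}, {"dp": [0, 0, 0], "grip": 1, "delta_rot": [0, 0, 0]}]'

```text
clock: 50.55
tool_pos: [0.3542, -0.5539, 0.2948]
orientation: [[0.186, 0.001, 0.982], [-0.982, 0.001, 0.186], [-0.001, -1.0, 0.001]]
ft_force: [0.1, 1.0, 0.2]
finger_gap: 0.0881
```

Run:
```python
from ov import *
P=snap(); print(env.state()["tool_pos"],env.state()["clock"])
overlay(P["top"],.4153,-.3685,.112,-79.5,(310,205,90,60),8,"ot2.png")
crop(P["side"],285,110,70,80,8,"s30b.png")
crop(P["side"],160,130,130,110,6,"s30.png"); cv2.imwrite("pics/t30.png",P["top"]["frame"]);cv2.imwrite("pics/s30f.png",P["side"]["frame"])
```

```text
[ 0.3541 -0.5541  0.2947] 50.65
```

View pics/t30.png

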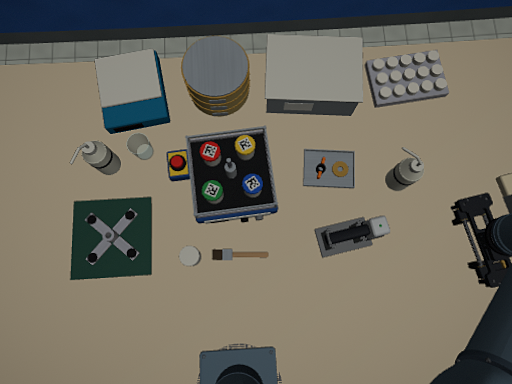

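View pics/ot2.png

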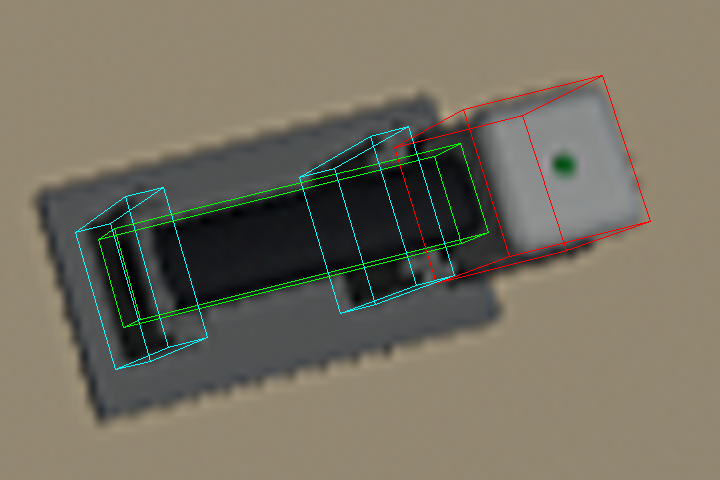

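View pics/s30b.png

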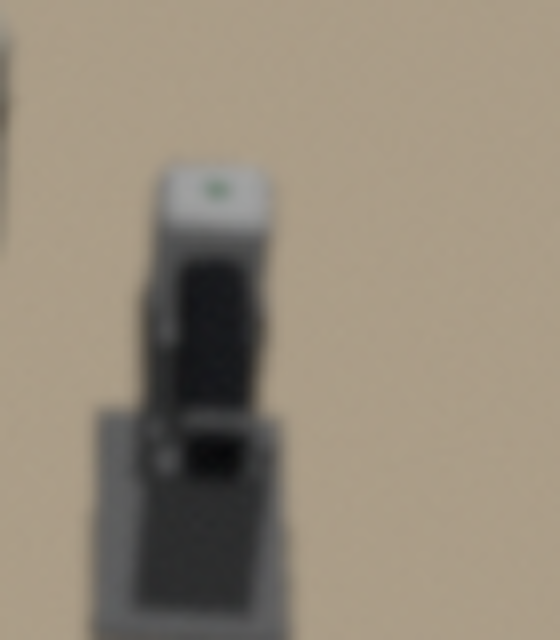

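View pics/s30f.png

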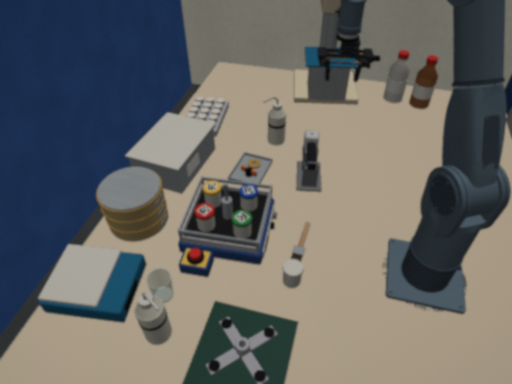

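Final pictures show the scanner back in the forks (LED within 0.4 px of its first place), the star centred on the mat (110,237), nut and washer in the dish (321,168)/(340,170), four jars standing, bystanders unmoved, hand clear.

```bash
python3 -c "
from station import env
print(env.finish_job())"
```

```text
the job is handed in; nothing more can be done
None
```

I carried out the whole task and handed it in at about 51 s of the 192 s allowed. The system gave no verdict.

- **Stop button:** I pressed it fully home. The fingertips reached 66 mm above the bench and the force rose to 24 N, so it was against its end stop.
- **Nut, washer and star:** I lifted them off in order. The nut and washer are in the dish, and the star lies in the middle of the mat.
- **Scanning:** All four jars were on the shaker. I held the scanner still for over 2 s above the red, yellow, green and blue labels in that order, at about 10 cm. The aim was 1–3 mm off by calculation. A camera check of the scanner head showed up to about 5 mm at red, which I corrected before the hold, and about 2 mm at green.
- **Scanner:** It is back in the forks of its stand. Its green light was within 0.4 pixel of where it first was.

The last pictures show every jar upright on the shaker, the bystanders where they were, and the hand clear of everything. I saw no jar knocked aside.

Two small disagreements came up. The finger gap read 0.3–2 mm below the stated sizes on the parts I gripped. The two cameras differed by up to about 2 mm on label and scanner positions, and more (up to about 6 mm) on a few dish and shaker corners. Neither affected the work.

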